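# Gauge the cold bricks and load the tray

### The job

Try each blue cold brick under the height gauge by pushing it end first along the counter from the bricks' side under the bar. Lay every brick that passes flat and squarely on an outlined place of the white tray, one to a place, any place; a sound brick must reach the tray only by going under the bar, never over or round it. Put every swollen brick that the bar stops into the yellow tub, and leave the bottle, the bowl and the glove box where they are.

Things in the scene. Friction and masses are not known exactly. Their poses are not given: they have to be found in the camera images.
- brick_a: blue hard-shell cold brick lying flat, 92 (its x) x 46 (y) mm, about 140 g, straight sides 30 mm high; origin: centre of its underside. Either sound (flat top, 30 mm high) or swollen (top bulged to 46 mm; the bulge begins 5 mm in from the ends, 10 mm high there, and stops against the gauge bar). Which are swollen is found by trying or looking; any brick may be. Absent on some starts.
- brick_b: blue hard-shell cold brick lying flat, 92 (its x) x 46 (y) mm, about 140 g, straight sides 30 mm high; origin: centre of its underside. Either sound (flat top, 30 mm high) or swollen (top bulged to 46 mm; the bulge begins 5 mm in from the ends, 10 mm high there, and stops against the gauge bar). Which are swollen is found by trying or looking; any brick may be. Absent on some starts.
- brick_c: blue hard-shell cold brick lying flat, 92 (its x) x 46 (y) mm, about 140 g, straight sides 30 mm high; origin: centre of its underside. Either sound (flat top, 30 mm high) or swollen (top bulged to 46 mm; the bulge begins 5 mm in from the ends, 10 mm high there, and stops against the gauge bar). Which are swollen is found by trying or looking; any brick may be. Absent on some starts.
- brick_d: blue hard-shell cold brick lying flat, 92 (its x) x 46 (y) mm, about 140 g, straight sides 30 mm high; origin: centre of its underside. Either sound (flat top, 30 mm high) or swollen (top bulged to 46 mm; the bulge begins 5 mm in from the ends, 10 mm high there, and stops against the gauge bar). Which are swollen is found by trying or looking; any brick may be. Absent on some starts.
- brick_e: blue hard-shell cold brick lying flat, 92 (its x) x 46 (y) mm, about 140 g, straight sides 30 mm high; origin: centre of its underside. Either sound (flat top, 30 mm high) or swollen (top bulged to 46 mm; the bulge begins 5 mm in from the ends, 10 mm high there, and stops against the gauge bar). Which are swollen is found by trying or looking; any brick may be. Absent on some starts.
- brick_f: blue hard-shell cold brick lying flat, 92 (its x) x 46 (y) mm, about 140 g, straight sides 30 mm high; origin: centre of its underside. Either sound (flat top, 30 mm high) or swollen (top bulged to 46 mm; the bulge begins 5 mm in from the ends, 10 mm high there, and stops against the gauge bar). Which are swollen is found by trying or looking; any brick may be. Absent on some starts.
- gauge: fixed height gauge: bar along its x, 124 mm long, 10 mm thick (y), underside 35 and top 47 mm above the bare counter (screws to 51), on two posts 100 mm clear apart; feet outside them reach 72 mm from the middle, 34 mm long in y, 6 high. Origin: on the counter under the bar's middle. +y side (robot's left): where bricks start; -y side: the tray's. A sound brick slides under with 5 mm to spare.
- tray: fixed shallow white tray, 250 (x) x 226 (y) mm, floor 4 mm thick, 4 mm thick rim 12 mm high; its origin is the centre of its underside. Four brick-sized outlines on its floor in two rows of two, their length along the tray's x; centres at x = +-56, y = +-50 mm.
- place0 (a point): centre of one outlined place (outline 104 x 58 mm) on the tray's floor, at the tray's -x, +y quarter; its axes are the tray's
- place1 (a point): centre of one outlined place (outline 104 x 58 mm) on the tray's floor, at the tray's -x, -y quarter; its axes are the tray's
- place2 (a point): centre of one outlined place (outline 104 x 58 mm) on the tray's floor, at the tray's +x, +y quarter; its axes are the tray's
- place3 (a point): centre of one outlined place (outline 104 x 58 mm) on the tray's floor, at the tray's +x, -y quarter; its axes are the tray's
- tub: fixed open yellow tub for swollen bricks, on the same side of the gauge as the bricks' start and farther from the robot: 136 (x) x 190 (y) mm outside, walls and floor 4 mm, 30 mm high; room for two bricks lying side by side along x. Its origin is the centre of its underside.
- bottle: bystander: bottle of disinfectant, 64 mm across, 190 mm high, origin at the centre of its underside
- bowl: bystander: small steel bowl, 90 mm across, 40 mm high, origin at the centre of its underside
- glove_box: bystander: cardboard glove box 110 (x) x 200 (y) x 70 mm, origin at the centre of its underside
There are look-alikes about, which are no part of the job. Leave any orange look-alike of the brick_e alone.

How it is judged:
By the outcome, as a careful person would: the job done as asked, in the order asked, and still so for the second after the job is handed in, with the robot touching nothing.
Of brick_a, brick_b, brick_c, brick_d, brick_e, brick_f only 3 to 5 are there at a start; the rules pass over those that are not, and their reading is None.
At some moment in a run one of brick_a, brick_b, brick_c, brick_d, brick_e, brick_f may be knocked a few centimetres aside while the robot is not near it.
Once in a run the grip may slacken for a moment while it holds something.
It also fails if it takes over 210 s, if anything falls off the work surface, if the arm or the gripper's body presses on something with over 40 N, if the wrist force passes 120 N, or if a joint passes its speed limit or range.

### The arm

A 7-joint arm with a two-finger parallel gripper is mounted at the origin on the work surface. World frame = base frame: x ahead of the robot, y to its left, z up, the work surface at z = 0. Lengths are in m, angles in rad, forces in N, time in s.
With the tool pointing down it reaches from about 0.4 to 0.85 m from the base axis. Payload 10.4 kg.
Tool frame: the origin (TCP) lies midway between the tips of the shut fingers; the grasp point (between the pads) lies 19 mm behind it; z points along the fingers, x is the direction in which the jaws open and shut, and the axes are right-handed (so a half turn about z gives the same grasp; the last joint's range is limited). The gripper opens to 85 mm and grips with 20 to 120 N. Pads are 22 mm wide; open, the fingers measure 114 mm over their backs; the gripper's body (76 mm by 85 mm) begins 54 mm behind the grasp point. The pads swing forward as they close: fully open they stand 13 mm farther back than shut.
Start: joints at [-1.235, 0.332, -0.065, 1.46, 0.022, 1.35, -0.088], TCP at [0.219, 0.585, 0.231] pointing down, gripper open.
Joint ranges: [-2.6, 2.6], [-0.5, 2.12], [-1.47, 1.34], [0.16, 2.42], [-1.27, 4.41], [0.06, 2.06], [-2.6, 2.6]. Speed limits (rad/s): [2.22, 2.22, 2.79, 2.79, 3.14, 3.14, 3.14].

### API

Orientations are given as a unit quaternion [x, y, z, w].
In Python, from workcell import telemetry, eyes, order gives the robot as it stands.
- The arm moves only by the tool servo_tool, never from a script. Its argument "deltas" is a list of rows, each a list of 3 entries, a list of its own where there are three numbers: the shift along the tool's x, y, z in cm, then the turn about the tool's z in rad, then the finger opening in cm, from 0 to 8.54. A call has 1 to 12 rows; each row shifts and turns the pose as measured when the row begins, along the tool's axes as they then stand; what a row does not reach is not made up. A row lasts 1/12 s, in which the tool goes at most 41.7 mm and 7.16 degrees, less where a joint would pass 70% of its speed; a pose out of reach is approached as far as the arm can. A call is refused whole if a number of a shift passes 4.17 or a number of a turn 0.125, either way. A call with a gripper value outside its range is refused whole. The fingers move at their own pace and stop on an object; "force" is the grip in N (left out, the last holds). Time passes only in rows, so rows that do not move let the fingers close. It gives the time, the measured TCP pose, the force and the opening at its end, in the units of the state.
- telemetry.get_obs(): the state, without advancing time (a new reading comes with each control period).
- eyes.camera(name): name is "side" or "top"; returns (picture, depth): 480x640x3 uint8, blue, green, red; 480x640 float32, m along the optical axis (not along the pixel's ray), 0 where there is no reading.
- eyes.calibration(name): a dict with "fx", "fy", "cx", "cy" (pixels), "distortion" ([k1, k2, p1, p2, k3] as OpenCV has them; the pictures are not rectified), "rvec" (rotation vector, rad) and "tvec" (3), from world to camera coordinates, as OpenCV has them. Camera axes: x right, y down, z forward; pixel columns grow to the right and rows downward; lengths in m; the calibration is good to about 2 mm. A picture is of the moment at which its call begins. calibration takes no time and is no camera call.
- order.hand_in(): hands the job in, once; it reports no verdict.
The state is a dict: "clock": time; "joint_pos": joint angles; "joint_velocities": joint speeds; "tau": joint torques, N m; "position": TCP position; "ee_rot": TCP orientation; "ft_force": force on the tool from outside, world axes, zero at the start; "torque": the same for the moment, N m; "grip_width": opening from 0.0 (shut) to 1.0 (fully open).
Only numpy, scipy, OpenCV 4.12 (cv2) and the standard library are available. Lean on these libraries where they do the work, as an engineer would, in place of code of your own. Each camera call takes 0.05 s, during which the arm holds its last target. There are 200 camera calls.

## Working session

There is one attempt and no reset: what is moved stays moved. The work goes in short steps, Python scripts to look and compute and a tool call to move; the robot and the scene stay as the last step left them, time stands still between calls to the robot, and variables do not carry over. Pictures are saved under pics/ and viewed, about 12 in all and at most 16, crops included, and the job is handed in when it is done.

Besides the shell and the picture viewer there is one more tool, called after "Request:" by a JSON object that holds its "op" and its "data". servo_tool: Moves the arm, as the interface text tells. Its arguments: {"type":"object","properties":{"deltas":{"type":"array"},"force":{"type":"number"}},"required":["deltas"]}

```bash
ls; mkdir -p pics
cat > h.py <<'E'
import numpy as np, cv2
from workcell import telemetry, eyes, order
from scipy.spatial.transform import Rotation as R
def cal(n):
    c=eyes.calibration(n); K=np.array([[c['fx'],0,c['cx']],[0,c['fy'],c['cy']],[0,0,1.]])
    return K,np.array(c['distortion'],float),cv2.Rodrigues(np.array(c['rvec'],float))[0],np.array(c['tvec'],float)
def cloud(n,d):
    K,D,Rm,t=cal(n); v,u=np.mgrid[0:480,0:640]
    p=cv2.undistortPoints(np.stack([u,v],-1).reshape(-1,1,2).astype(np.float64),K,D).reshape(480,640,2)
    c=np.dstack([p*d[...,None],d]); return (c-t)@Rm
def st():
    o=telemetry.get_obs(); print(round(o['clock'],2),np.round(o['position'],4),np.round(R.from_quat(o['ee_rot']).as_matrix(),3).tolist(),np.round(o['ft_force'],1),round(o['grip_width'],3)); return o
E
python3 - <<'E'
from h import *
st()
for n in('top','side'):
    im,d=eyes.camera(n); cv2.imwrite(f'pics/{n}0.png',im); np.save(f'{n}0.npy',d)
    K,D,Rm,t=cal(n); print(n,-Rm.T@t)
E
```

```text
pics
0.0 [0.2193 0.5848 0.2305] [[0.351, 0.936, -0.0], [0.936, -0.351, -0.001], [-0.001, 0.0, -1.0]] [0.2 0.1 0.2] 1.003
top [ 0.3797061  -0.07379941  1.17258877]
side [ 0.12283713 -0.92028148  1.05150255]
```

View pics/top0.png

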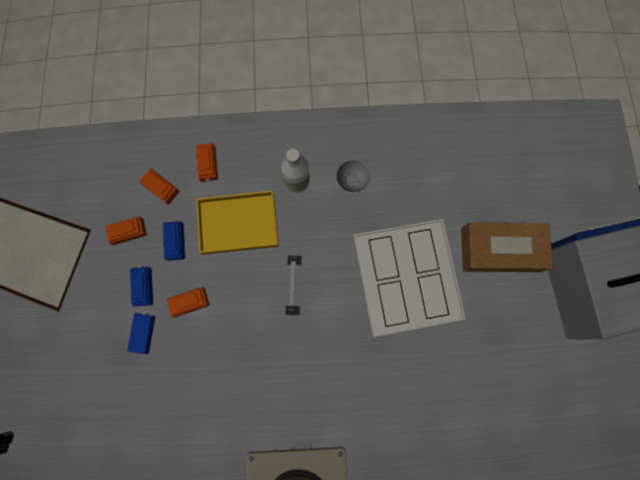

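View pics/side0.png

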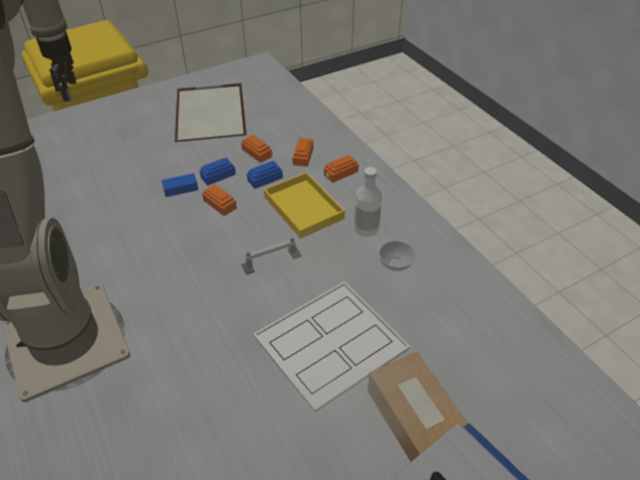

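Top view: three blue bricks at (173,240), (141,286), which both look bulged, and (141,334), which looks flat. The gauge is at (293,285), the tub at (237,222) and the tray at (410,278). The four orange ones are look-alikes.

```bash
cat >> h.py <<'E'
def bricks(n='top',im=None,d=None):
    if im is None: im,d=eyes.camera(n)
    P=cloud(n,d); hsv=cv2.cvtColor(im,cv2.COLOR_BGR2HSV)
    m=cv2.inRange(hsv,(105,120,40),(130,255,255))
    k,L,s,c=cv2.connectedComponentsWithStats(m); out=[]
    for i in range(1,k):
        if s[i,4]<60: continue
        q=P[(L==i)&(d>0)]; q=q[(q[:,2]>.003)&(q[:,2]<.4)]
        if len(q)<40: continue
        zt=np.percentile(q[:,2],98)
        r=q[q[:,2]>np.percentile(q[:,2],90)-.03+.0]; t=q[q[:,2]>.02]
        b=cv2.minAreaRect((t[:,:2]*1000).astype(np.float32))
        bx=cv2.boxPoints(b); e=[bx[1]-bx[0],bx[2]-bx[1]]; e=max(e,key=np.linalg.norm)
        print('blue',c[i].round(),s[i,4],'ctr',np.round(b[0],1),'size',np.round(b[1],1),'yaw',round(np.degrees(np.arctan2(e[1],e[0]))%180,1),'z98',round(zt*1000,1),'zmed',round(np.median(q[:,2])*1000,1))
E
python3 - <<'E'
from h import *
for n in('top','side'):
    im=cv2.imread(f'pics/{n}0.png'); d=np.load(f'{n}0.npy'); print(n); bricks(n,im,d)
    P=cloud(n,d); h=cv2.cvtColor(im,cv2.COLOR_BGR2HSV)
    print('table z',[P[y,x].round(4).tolist() for x,y in((230,350),(340,300))] if n=='top' else '')
    def rep(nm,m,zlo,zhi):
        k,L,s,c=cv2.connectedComponentsWithStats(m.astype(np.uint8)); i=1+np.argmax(s[1:,4])
        q=P[L==i]; q=q[(q[:,2]>zlo)&(q[:,2]<zhi)]
        b=cv2.minAreaRect((q[:,:2]*1000).astype(np.float32)); print(nm,np.round(b[0],1),np.round(b[1],1),round(b[2],1),'z',np.percentile(q[:,2],[2,50,98]).round(3))
    reg=lambda m,lo,hi:m&(P[...,0]>lo[0])&(P[...,0]<hi[0])&(P[...,1]>lo[1])&(P[...,1]<hi[1])
    rep('tub',cv2.inRange(h,(20,120,60),(32,255,255))>0,.0,.05)
    one=np.ones((480,640),bool)
    # tray: bright, low sat
    rep('tray',reg((h[...,2]>150)&(h[...,1]<60),(.3,-.5),(.75,-.15)),-.01,.03)
    rep('bar',reg(P[...,2]>.036,(.3,-.02),(.5,.08)),.036,.06)
    rep('feet+',reg(P[...,2]>.003,(.3,-.05),(.52,.08)),.003,.06)
    if n=='top':
        for y,x in ((260,293),(310,293),(285,293),(270,293),(300,293)): print(P[y,x].round(4))
        for nm,lo,hi in(('tubrect',(.4,.04),(.65,.3)),): rep(nm,reg(P[...,2]>.02,lo,hi),.02,.05)
        o=cv2.inRange(h,(3,150,60),(14,255,255)); k,L,s,c=cv2.connectedComponentsWithStats(o)
        for i in range(1,k):
            if s[i,4]>100: q=P[L==i]; b=cv2.minAreaRect((q[q[:,2]>.01][:,:2]*1000).astype(np.float32)); print('orange',np.round(b[0]),np.round(b[1]),b[2])
        for x,y in((294,155),(353,176)): print(P[y,x])
t=cv2.resize(cv2.imread('pics/top0.png')[190:370,100:320],None,fx=3.4,fy=3.3); cv2.imwrite('pics/crop0.png',t)
E
```

```text
top
blue [599. 231.] 453 ctr [ 558.9 -724.1] size [ 13.2 169.4] yaw 98.3 z98 179.1 zmed 175.0
blue [172. 240.] 698 ctr [621.1 271.2] size [92.5 45.8] yaw 1.8 z98 49.3 zmed 41.1
blue [140. 286.] 717 ctr [513.2 350.2] size [90.8 45.5] yaw 1.5 z98 49.6 zmed 41.6
blue [140. 333.] 730 ctr [400.8 353.2] size [47.3 90.8] yaw 168.7 z98 34.5 zmed 29.8
table z [[0.3515, 0.1429, -0.003], [0.4557, -0.1267, -0.0011]]
tub [662.8 117.5] [146.9 197.4] 3.0 z [0.001 0.005 0.032]Traceback (most recent call last):
  File "<stdin>", line 14, in <module>
  File "<stdin>", line 7, in rep
    return _wrapfunc(a, 'argmax', axis=axis, out=out, **kwds)
    return bound(*args, **kwds)
ValueError: attempt to get argmax of an empty sequence
```

Run:
```python
from h import *
for n in('top','side'):
    im=cv2.imread(f'pics/{n}0.png'); d=np.load(f'{n}0.npy'); print(n); bricks(n,im,d) if n=='side' else 0
    P=cloud(n,d); h=cv2.cvtColor(im,cv2.COLOR_BGR2HSV)
    def rep(nm,m,zlo,zhi):
        k,L,s,c=cv2.connectedComponentsWithStats(m.astype(np.uint8))
        if k<2: print(nm,'none');return
        i=1+np.argmax(s[1:,4])
        q=P[L==i]; q=q[(q[:,2]>zlo)&(q[:,2]<zhi)]
        if len(q)<5: print(nm,'few'); return
        b=cv2.minAreaRect((q[:,:2]*1000).astype(np.float32)); print(nm,len(q),np.round(b[0],1),np.round(b[1],1),round(b[2],1),'z',np.percentile(q[:,2],[2,50,98]).round(3))
    reg=lambda m,lo,hi:m&(P[...,0]>lo[0])&(P[...,0]<hi[0])&(P[...,1]>lo[1])&(P[...,1]<hi[1])
    rep('tubrim',reg((cv2.inRange(h,(20,120,60),(32,255,255))>0)&(P[...,2]>.018),(.4,0),(.85,.3)),.018,.05)
    print('V tray', h[260,385] if n=='top' else h[360,350],'table',h[350,230])
    tv=.5*(int(h[260,385][2])+int(h[350,230][2])) if n=='top' else .5*(int(h[345,360][2])+int(h[300,180][2]))
    rep('tray',reg((h[...,2]>tv)&(h[...,1]<60),(.25,-.5),(.75,-.12)),-.02,.03)
    rep('bar',reg(P[...,2]>.034,(.3,-.05),(.62,.1)),.034,.07)
    rep('feet+',reg(P[...,2]>.003,(.3,-.05),(.62,.1)),.003,.07)
    if n=='top':
        for y,x in ((260,293),(310,293),(285,293),(270,293),(300,293)): print(P[y,x].round(4))
        o=cv2.inRange(h,(3,150,60),(14,255,255)); k,L,s,c=cv2.connectedComponentsWithStats(o)
        for i in range(1,k):
            if s[i,4]>100: q=P[L==i]; b=cv2.minAreaRect((q[q[:,2]>.01][:,:2]*1000).astype(np.float32)); print('orange',np.round(b[0]),np.round(b[1]),round(b[2]))
        for x,y in((294,155),(353,176)): print(P[y,x])
t=cv2.resize(cv2.imread('pics/top0.png')[190:370,100:320],None,fx=3.4,fy=3.3); cv2.imwrite('pics/crop0.png',t)
```

```text
top
tubrim 626 [658.8 113.9] [138.5 190.7] 3.0 z [0.019 0.029 0.034]
V tray [ 24  18 138] table [45  6 90]
tray 5142 [ 503.4 -297.5] [254.1 230.9] 6.6 z [-0.     0.005  0.014]
bar 246 [497.6 -16.9] [ 10.2 123.8] 85.1 z [0.037 0.047 0.053]
feet+ 447 [497.5 -15.8] [ 38.3 147.7] 87.0 z [0.003 0.044 0.052]
[ 0.5519 -0.0206  0.0495]
[ 0.4358 -0.0149  0.0483]
[ 0.4937 -0.0177  0.0463]
[ 0.5286 -0.0194  0.0482]
[ 0.459  -0.0159  0.0447]
orange [610.  83.] [553.  72.] 27
orange [595. 127.] [586.  46.] 48
orange [545. 170.] [583.  86.] 64
orange [446. 103.] [370.  74.] 81
[ 0.75674478 -0.04007864  0.19303756]
[ 0.76367771 -0.17985739  0.00628368]
side
blue [217. 171.] 576 ctr [508.1 350. ] size [87.8 49.8] yaw 3.2 z98 51.1 zmed 33.9
blue [264. 174.] 576 ctr [617.9 269.2] size [46.2 91.5] yaw 177.2 z98 51.5 zmed 34.5
blue [179. 184.] 526 ctr [397.4 353.5] size [54.4 88.5] yaw 172.4 z98 35.9 zmed 29.0
blue [495. 453.] 452 ctr [ 555.  -704.4] size [ 12.7 118.7] yaw 98.8 z98 178.5 zmed 175.4
tubrim 718 [656.4 116.2] [139.  198.1] 3.0 z [0.019 0.027 0.034]
V tray [ 25  13 115] table [ 45   4 128]
tray 5136 [ 503.  -287.3] [257.3 237.7] 7.1 z [0.001 0.005 0.015]
bar 350 [497.5 -13.5] [ 18.5 125.7] 84.8 z [0.035 0.046 0.054]
feet+ 711 [497.4  14.1] [103.4 169.9] 89.4 z [0.003 0.032 0.052]
```

View pics/crop0.png

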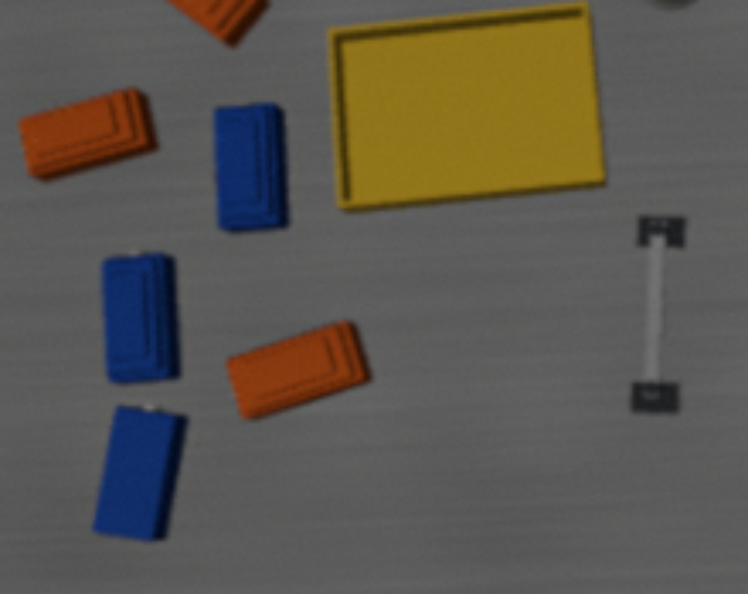

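Heights settle two of them: the bricks at (621,271) and (513,350) read about 50 mm (swollen), and the one at (400,353) about 32 mm (sound). I'll try all three under the gauge, sound one first.

```bash
cat > go.py <<'E'
import sys; from h import *
x,y,z,yaw=map(float,sys.argv[1:5]); v=float(sys.argv[5]) if len(sys.argv)>5 else 38
o=st(); M=R.from_quat(o['ee_rot']).as_matrix(); cy=np.degrees(np.arctan2(M[1,0],M[0,0]))
dw=np.array([x,y,z])-o['position']*1000; da=(cy-yaw+180)%360-180
n=int(np.ceil(max(np.linalg.norm(dw)/v,abs(da)/6.9,1))); print('yaw',round(cy,1),'dw',dw.round(1),'turn',round(np.radians(da),3),'rows',n)
for i in range(n):
    t=M.T@dw/n/10; print('[[%.2f,%.2f,%.2f],%.3f]'%(*t,np.radians(da)/n)); M=M@R.from_euler('z',np.radians(da)/n).as_matrix()
E
python3 - <<'E'
from h import *
im=cv2.imread('pics/top0.png'); d=np.load('top0.npy'); P=cloud('top',d)
o=cv2.inRange(cv2.cvtColor(im,cv2.COLOR_BGR2HSV),(2,150,60),(16,255,255)); k,L,s,c=cv2.connectedComponentsWithStats(o)
for i in range(1,k):
    if s[i,4]>100: q=P[(L==i)&(d>.9)&(P[...,2]>.015)]; b=cv2.minAreaRect((q[:,:2]*1000).astype(np.float32)); print('orange',c[i].round(),np.round(b[0]),np.round(b[1]),round(b[2]),np.percentile(q[:,2],97))
E
python3 go.py 371 358 80 80
```

```text
orange [206. 161.] [819. 188.] [91. 46.] 5 0.049209297067761504
orange [158. 185.] [762. 309.] [89. 44.] 50 0.04909333329561237
orange [124. 230.] [652. 394.] [45. 92.] 15 0.04915225778188769
orange [187. 302.] [470. 238.] [47. 92.] 17 0.048841003974078416
0.1 [0.2193 0.5849 0.2306] [[0.351, 0.936, -0.0], [0.936, -0.351, -0.001], [-0.001, 0.0, -1.0]] [ 0.4  0.4 -0. ] 0.999
yaw 69.4 dw [ 151.7 -226.9 -150.6] turn -0.184 rows 9
[[-1.77,2.46,1.68],-0.020]
[[-1.82,2.43,1.68],-0.020]
[[-1.87,2.39,1.68],-0.020]
[[-1.91,2.35,1.68],-0.020]
[[-1.96,2.31,1.68],-0.020]
[[-2.01,2.27,1.68],-0.020]
[[-2.06,2.23,1.68],-0.020]
[[-2.10,2.19,1.68],-0.020]
[[-2.14,2.14,1.68],-0.020]
```

Request:
{"op": "servo_tool", "data": {"deltas": [[[-1.8,2.45,1.7],-0.02,6.2],[[-1.8,2.45,1.7],-0.02,6.2],[[-1.85,2.4,1.7],-0.02,6.2],[[-1.9,2.35,1.7],-0.02,6.2],[[-1.95,2.3,1.7],-0.02,6.2],[[-2,2.3,1.7],-0.02,6.2],[[-2.05,2.25,1.7],-0.02,6.2],[[-2.1,2.2,1.7],-0.02,6.2],[[-2.15,2.15,1.7],-0.02,6.2],[[0,0,0],0,6.2]], "force": 60}}

```text
clock: 0.93
position: [0.3738, 0.3485, 0.0675]
ee_rot: [0.763, 0.647, -0.003, -0.001]
ft_force: [-0.6, -1.4, -0.3]
grip_width: 0.726
```

```bash
python3 go.py 371 358 2 80 30; python3 -c "
from h import *
im,d=eyes.camera('top');bricks('top',im,d)"
```

```text
0.93 [0.3738 0.3485 0.0675] [[0.163, 0.987, -0.005], [0.987, -0.163, -0.002], [-0.003, -0.005, -1.0]] [-0.6 -1.4 -0.3] 0.726
yaw 80.6 dw [ -2.8   9.5 -65.5] turn 0.011 rows 3
[[0.30,-0.13,2.18],0.004]
[[0.30,-0.13,2.18],0.004]
[[0.30,-0.13,2.18],0.004]
blue [599. 231.] 460 ctr [ 558.8 -723.4] size [ 13.1 164.3] yaw 98.1 z98 178.7 zmed 174.9
blue [172. 240.] 701 ctr [621.  272.2] size [93.9 45.9] yaw 2.4 z98 49.5 zmed 40.8
blue [140. 286.] 716 ctr [512.7 349.3] size [90.4 44.7] yaw 1.6 z98 49.5 zmed 41.4
blue [141. 327.] 499 ctr [411.7 336.1] size [76.1 62.6] yaw 79.3 z98 122.9 zmed 29.9
```

Request:
{"op": "servo_tool", "data": {"deltas": [[[0.9,-0.4,1.5],0.01,6.2],[[0,0,2],0,6.2],[[0,0,2],0,6.2],[[0,0,0.6],0,6.2],[[0,0,0],0,6.2]]}}

```text
clock: 1.4
position: [0.3689, 0.3654, 0.0079]
ee_rot: [0.766, 0.643, -0.0, -0.003]
ft_force: [-0.1, -0.0, 0.3]
grip_width: 0.729
```

```bash
python3 go.py 371 358 2 80 30
```

```text
1.4 [0.3689 0.3654 0.0079] [[0.173, 0.985, -0.004], [0.985, -0.173, 0.004], [0.003, -0.005, -1.0]] [-0.1 -0.   0.3] 0.729
yaw 80.0 dw [ 2.1 -7.4 -5.9] turn 0.001 rows 1
[[-0.69,0.34,0.58],0.001]
```

Request:
{"op": "servo_tool", "data": {"deltas": [[[-0.5,0.2,0.4],0,6.2],[[-0.1,0.1,0.1],0,4.5],[[0,0,0],0,4],[[0,0,0],0,3.5],[[0,0,0],0,3.5],[[0,0,0],0,3.5]]}}

```text
clock: 1.9
position: [0.3714, 0.3609, 0.0064]
ee_rot: [0.765, 0.644, 0.002, -0.003]
ft_force: [0.0, 1.0, -1.5]
grip_width: 0.525
```

```bash
python3 go.py 371 358 70 80 30
```

```text
1.9 [0.3714 0.3609 0.0064] [[0.171, 0.985, -0.002], [0.985, -0.171, 0.007], [0.007, -0.003, -1.0]] [ 0.   1.  -1.5] 0.525
yaw 80.1 dw [-0.4 -2.9 63.6] turn 0.002 rows 3
[[-0.08,-0.00,-2.12],0.001]
[[-0.08,-0.00,-2.12],0.001]
[[-0.08,-0.00,-2.12],0.001]
```

Request:
{"op": "servo_tool", "data": {"deltas": [[[0,0,-2],0,3.5],[[0,0,-2.5],0,3.5],[[0,0,-2.2],0,3.5],[[0,0,0],0,3.5]]}}

```text
clock: 2.23
position: [0.3707, 0.3593, 0.0752]
ee_rot: [0.765, 0.643, 0.0, -0.003]
ft_force: [0.6, 0.4, -1.2]
grip_width: 0.528
```

```bash
python3 go.py 505 92 75 -4 24
```

```text
2.23 [0.3707 0.3593 0.0752] [[0.172, 0.985, -0.004], [0.985, -0.172, 0.005], [0.004, -0.005, -1.0]] [ 0.6  0.4 -1.2] 0.528
yaw 80.1 dw [ 1.343e+02 -2.673e+02 -2.000e-01] turn 1.468 rows 13
[[-1.85,1.37,-0.01],0.113]
[[-1.68,1.57,-0.01],0.113]
[[-1.49,1.75,-0.01],0.113]
[[-1.29,1.91,-0.01],0.113]
[[-1.06,2.04,-0.01],0.113]
[[-0.83,2.15,-0.01],0.113]
[[-0.58,2.23,-0.01],0.113]
[[-0.33,2.28,-0.01],0.113]
[[-0.07,2.30,-0.01],0.113]
[[0.19,2.29,-0.01],0.113]
[[0.45,2.26,-0.01],0.113]
[[0.70,2.19,-0.01],0.113]
[[0.94,2.10,-0.01],0.113]
```

Request:
{"op": "servo_tool", "data": {"deltas": [[[-1.85,1.35,0],0.113,3.5],[[-1.7,1.55,0],0.113,3.5],[[-1.5,1.75,0],0.113,3.5],[[-1.3,1.9,0],0.113,3.5],[[-1.05,2.05,0],0.113,3.5],[[-0.85,2.15,0],0.113,3.5],[[-0.6,2.25,0],0.113,3.5],[[-0.35,2.3,0],0.113,3.5],[[-0.05,2.3,0],0.113,3.5],[[0.2,2.3,0],0.113,3.5],[[0.45,2.25,0],0.113,3.5],[[0.5,1.4,0],0.09,3.5]]}}

```text
clock: 3.23
position: [0.4876, 0.1101, 0.0701]
ee_rot: [1.0, 0.006, -0.002, -0.004]
ft_force: [0.7, 0.4, -1.9]
grip_width: 0.524
```

```bash
python3 go.py 505 92 12 -4 24
```

```text
3.23 [0.4876 0.1101 0.0701] [[1.0, 0.012, -0.003], [0.012, -1.0, 0.009], [-0.003, -0.009, -1.0]] [ 0.7  0.4 -1.9] 0.524
yaw 0.7 dw [ 17.4 -18.1 -58.1] turn 0.082 rows 3
[[0.58,0.63,1.93],0.027]
[[0.60,0.61,1.93],0.027]
[[0.61,0.60,1.93],0.027]
```

Request:
{"op": "servo_tool", "data": {"deltas": [[[0.8,0.6,1.5],0.04,3.5],[[0.8,0.6,1.8],0.03,3.5],[[0,0,1.5],0.01,3.5],[[0,0,0.5],0,3.5],[[0,0,0],0,3.5]]}}

```text
clock: 3.65
position: [0.5056, 0.0922, 0.0141]
ee_rot: [0.999, -0.043, -0.0, -0.003]
ft_force: [0.5, 1.0, -1.3]
grip_width: 0.527
```

```bash
python3 go.py 505 92 6.5 -4 24; python3 -c "
from h import *
for n in('top','side'):
  im,d=eyes.camera(n); cv2.imwrite('pics/g1%s.png'%n,im); bricks(n,im,d)
a=cv2.imread('pics/g1side.png')[120:330,180:400];cv2.imwrite('pics/c1.png',cv2.resize(a,None,fx=2.7,fy=2.7))"
```

```text
3.65 [0.5056 0.0922 0.0141] [[0.996, -0.086, -0.001], [-0.086, -0.996, 0.007], [-0.001, -0.007, -1.0]] [ 0.5  1.  -1.3] 0.527
yaw -4.9 dw [-0.6 -0.2 -7.6] turn -0.016 rows 1
[[-0.06,0.03,0.76],-0.016]
blue [597. 232.] 481 ctr [ 558.7 -722.7] size [ 12.8 167. ] yaw 98.2 z98 179.4 zmed 174.7
blue [172. 240.] 702 ctr [620.8 271.1] size [93.1 45.5] yaw 1.5 z98 49.1 zmed 41.0
blue [140. 286.] 720 ctr [512.9 350.3] size [91.1 44.7] yaw 2.1 z98 49.3 zmed 41.6
blue [267. 284.] 474 ctr [490.6  44.4] size [59.4 65.5] yaw 172.8 z98 152.2 zmed 39.8
blue [215. 171.] 518 ctr [505.7 350.5] size [85.4 47.1] yaw 0.8 z98 50.3 zmed 35.7
blue [273. 172.] 252 ctr [588.6 181.8] size [246.1  39.4] yaw 55.9 z98 51.9 zmed 33.0
blue [258. 231.] 451 ctr [499.4  62.3] size [90.3 45.7] yaw 82.2 z98 46.9 zmed 41.3
blue [496. 453.] 446 ctr [ 555.3 -704. ] size [ 13.  119.1] yaw 98.6 z98 178.3 zmed 175.4
```

View pics/c1.png

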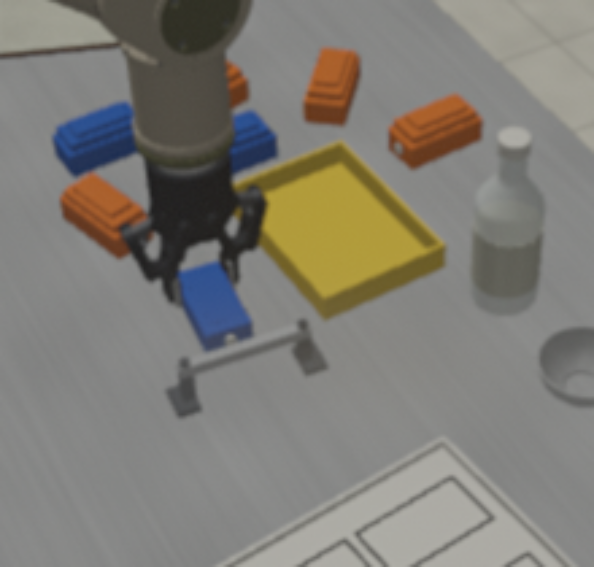

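Crop: the brick is gripped near its rear, aimed between the gauge posts (crop (215,305)). Next I lower it to the counter and slide it.

Request:
{"op": "servo_tool", "data": {"deltas": [[[0,0,0.5],-0.01,3.5],[[0,0,0.3],0,3.5],[[0,1.2,0],0,3.5],[[0,1.6,0],0,3.5],[[0,1.6,0],0,3.5],[[0,0,0],0,3.5]]}}

```text
clock: 4.25
position: [0.504, 0.0487, 0.0091]
ee_rot: [0.999, -0.033, 0.002, -0.005]
ft_force: [-0.1, -0.8, -1.3]
grip_width: 0.527
```

```bash
python3 go.py 499.5 10.5 6 -4 16
```

```text
4.25 [0.504  0.0487 0.0091] [[0.998, -0.067, 0.005], [-0.067, -0.998, 0.01], [0.004, -0.01, -1.0]] [-0.1 -0.8 -1.3] 0.527
yaw -3.8 dw [ -4.5 -38.2  -3.1] turn 0.003 rows 3
[[-0.06,1.28,0.09],0.001]
[[-0.06,1.28,0.09],0.001]
[[-0.06,1.28,0.09],0.001]
```

Request:
{"op": "servo_tool", "data": {"deltas": [[[0,0,0.3],0,3.5],[[0,0,0.15],0,3.5],[[-0.05,1.0,0.05],0,3.5],[[-0.05,1.2,0.05],0,3.5],[[-0.05,1.1,0.05],0,3.5],[[0,0,0],0,3.5]]}}

```text
clock: 4.75
position: [0.5035, 0.0163, 0.0052]
ee_rot: [0.999, -0.031, 0.006, -0.007]
ft_force: [-0.7, -2.3, 0.2]
grip_width: 0.527
```

```bash
python3 go.py 499.5 10.5 6 -4 16
```

```text
4.75 [0.5035 0.0163 0.0052] [[0.998, -0.062, 0.012], [-0.062, -0.998, 0.014], [0.012, -0.015, -1.0]] [-0.7 -2.3  0.2] 0.527
yaw -3.6 dw [-4.  -5.8  0.8] turn 0.007 rows 1
[[-0.36,0.60,-0.09],0.007]
```

Request:
{"op": "servo_tool", "data": {"deltas": [[[0,0.5,0],0,3.5],[[0,0,0],0,5],[[0,0,0],0,6.2],[[0,0,0],0,6.2],[[0,-0.2,-2.5],0,6.2],[[0,-0.2,-2.5],0,6.2],[[0,0,-1.8],0,6.2],[[0,0,0],0,6.2]]}}

```text
clock: 5.42
position: [0.5011, 0.0145, 0.0741]
ee_rot: [1.0, -0.03, 0.004, -0.006]
ft_force: [0.3, -0.1, 0.1]
grip_width: 0.722
```

```bash
python3 go.py 494 -46 70 -6 16; python3 -c "
from h import *
for n in('top','side'):
  im,d=eyes.camera(n); cv2.imwrite('pics/g2%s.png'%n,im); bricks(n,im,d)
"
```

```text
5.42 [0.5011 0.0145 0.0741] [[0.998, -0.06, 0.008], [-0.06, -0.998, 0.013], [0.008, -0.013, -1.0]] [ 0.3 -0.1  0.1] 0.722
yaw -3.4 dw [ -7.1 -60.5  -4.1] turn 0.045 rows 4
[[-0.09,1.52,0.08],0.011]
[[-0.07,1.52,0.08],0.011]
[[-0.05,1.52,0.08],0.011]
[[-0.04,1.52,0.08],0.011]
blue [597. 232.] 483 ctr [ 558.9 -723.4] size [ 12.9 165.3] yaw 98.3 z98 179.0 zmed 174.8
blue [172. 240.] 700 ctr [621.2 270.9] size [93.4 45.5] yaw 2.0 z98 49.7 zmed 41.0
blue [140. 286.] 724 ctr [512.9 349.9] size [90.9 44.1] yaw 2.2 z98 49.0 zmed 41.5
blue [305. 283.] 370 ctr [488.9 -44.8] size [42.6 62.8] yaw 176.7 z98 34.6 zmed 30.0
blue [217. 171.] 580 ctr [508.5 349.5] size [48.  88.5] yaw 179.5 z98 50.2 zmed 33.6
blue [495. 453.] 447 ctr [ 555.  -704.5] size [ 12.8 118.7] yaw 99.9 z98 178.6 zmed 175.5
```

Request:
{"op": "servo_tool", "data": {"deltas": [[[-0.1,1.5,0],0.015,7],[[-0.1,1.6,0],0.015,7],[[-0.05,1.6,0],0.01,7],[[0,1.4,0],0,7],[[0,0,0],0,7]]}}

```text
clock: 5.93
position: [0.4881, -0.0521, 0.0659]
ee_rot: [0.999, -0.052, -0.001, -0.005]
ft_force: [0.1, 0.7, 0.6]
grip_width: 0.818
```

```bash
python3 go.py 494 -48 7 -6 23; python3 -c "
from h import *
im,d=eyes.camera('side'); cv2.imwrite('pics/g3.png',cv2.resize(im[120:330,180:400],None,fx=2.7,fy=2.7))
"
```

```text
5.93 [ 0.4881 -0.0521  0.0659] [[0.995, -0.104, -0.002], [-0.104, -0.995, 0.01], [-0.003, -0.01, -1.0]] [0.1 0.7 0.6] 0.818
yaw -5.9 dw [  5.9   4.1 -58.9] turn 0.001 rows 3
[[0.19,-0.14,1.96],0.000]
[[0.19,-0.14,1.96],0.000]
[[0.19,-0.14,1.96],0.000]
```

View pics/g3.png

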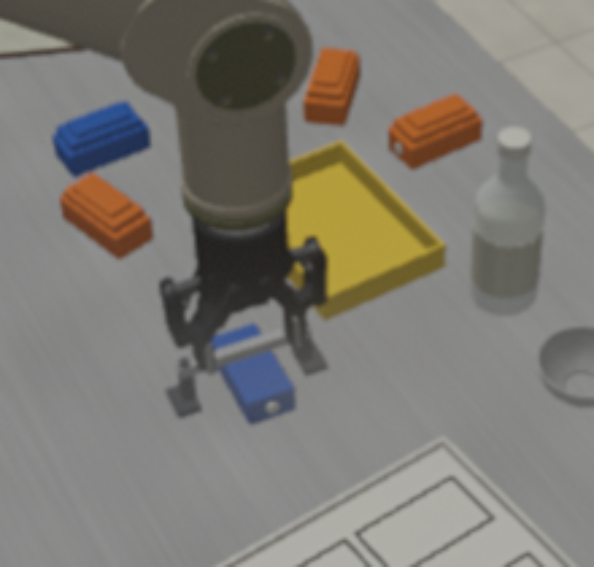

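Crop: the brick has gone under the bar and its front half sticks out on the tray side (crop (260,385)). I'll locate its front edge from depth.

```bash
cat >> h.py <<'E'
def ray(n,u,v,z):
    K,D,Rm,t=cal(n); p=cv2.undistortPoints(np.array([[[u,v]]],float),K,D)[0,0]; r=Rm.T@np.array([p[0],p[1],1]); c=-Rm.T@t
    return (c+r*(z-c[2])/r[2])*1000
E
python3 -c "
from h import *
for a,b in((245,395),(293,378),(270,330)): print(ray('side',a/2.7+180,b/2.7+120,.03).round(1))
im=cv2.imread('pics/g2top.png');d=eyes.camera('top')[1]
hsv=cv2.cvtColor(im,cv2.COLOR_BGR2HSV);m=cv2.inRange(hsv,(100,90,40),(130,255,255))
v,u=np.where(m[265:305,296:325]);v+=265;u+=296
q=np.array([ray('top',a,b,.03)[:2] for a,b in zip(u,v)],np.float32);print(cv2.minAreaRect(q),q.min(0),q.max(0))
"
```

```text
[477.1 -53.8  30. ]
[522.7 -56.7  30. ]
[532.    6.3  30. ]
((499.7070007324219, -45.36216354370117), (42.68391799926758, 45.066070556640625), 86.78260040283203) [476.01163 -67.7959 ] [523.4023   -23.091995]
```

Request:
{"op": "servo_tool", "data": {"deltas": [[[1.2,-0.3,1],-0.03,7],[[0.2,0,1.8],-0.01,7],[[0,0,1.8],0,7],[[0,0,0.6],0,7],[[0,0,0],0,7]]}}

```text
clock: 6.45
position: [0.5036, -0.0442, 0.0113]
ee_rot: [1.0, -0.029, -0.001, -0.006]
ft_force: [0.6, -0.3, 0.4]
grip_width: 0.818
```

```bash
python3 go.py 500 -48 5 -3.5 23
```

```text
6.45 [ 0.5036 -0.0442  0.0113] [[0.998, -0.058, -0.002], [-0.058, -0.998, 0.013], [-0.003, -0.013, -1.0]] [ 0.6 -0.3  0.4] 0.818
yaw -3.3 dw [-3.6 -3.8 -6.3] turn 0.003 rows 1
[[-0.33,0.41,0.62],0.003]
```

Request:
{"op": "servo_tool", "data": {"deltas": [[[-0.3,0.3,0.4],0,7],[[0,0,0.1],0,5],[[0,0,0],0,3.5],[[0,0,0],0,3.5],[[0,0,0],0,3.5],[[0,1,0],0,3.5],[[0,2,0],0,3.5],[[0,2.2,0],0,3.5],[[0,2,0],0,3.5],[[0,1,0],0,3.5],[[0,0,0],0,3.5]]}}

```text
clock: 7.37
position: [0.4958, -0.1338, 0.0081]
ee_rot: [1.0, -0.027, 0.001, -0.007]
ft_force: [-0.2, -0.6, -2.2]
grip_width: 0.529
```

```bash
python3 go.py 494 -140 70 -3.5 23;  python3 -c "
from h import *
for n in('top','side'):
  im,d=eyes.camera(n); bricks(n,im,d)
"
```

```text
7.37 [ 0.4958 -0.1338  0.0081] [[0.999, -0.055, 0.002], [-0.055, -0.998, 0.013], [0.001, -0.013, -1.0]] [-0.2 -0.6 -2.2] 0.529
yaw -3.1 dw [-1.8 -6.2 61.9] turn 0.006 rows 3
[[-0.05,0.18,-2.07],0.002]
[[-0.05,0.18,-2.07],0.002]
[[-0.05,0.18,-2.07],0.002]
blue [597. 232.] 486 ctr [ 559.  -724.3] size [ 13.2 168.4] yaw 98.2 z98 178.6 zmed 174.9
blue [172. 240.] 703 ctr [620.9 271.4] size [92.7 45. ] yaw 2.3 z98 49.4 zmed 41.2
blue [140. 286.] 722 ctr [512.7 350.7] size [91.1 44.8] yaw 2.8 z98 49.2 zmed 41.3
blue [316. 279.] 61 ctr [500.5 -72.7] size [11.8 40.7] yaw 176.6 z98 34.1 zmed 31.7
blue [213. 173.] 394 ctr [496.  348.7] size [63.3 46.8] yaw 1.5 z98 49.3 zmed 31.0
blue [293. 286.] 300 ctr [ 491.7 -129.1] size [47.7 52.4] yaw 94.2 z98 37.0 zmed 31.6
blue [496. 453.] 442 ctr [ 554.9 -704.5] size [ 12.5 118.5] yaw 99.4 z98 178.7 zmed 175.3
```

Request:
{"op": "servo_tool", "data": {"deltas": [[[0,0.3,-1.8],0,3.5],[[0,0.3,-1.8],0,3.5],[[0,0,-0.4],0,3.5],[[0,0,0],0,3.5]]}}

```text
clock: 7.8
position: [0.4952, -0.134, 0.048]
ee_rot: [1.0, -0.024, -0.001, -0.008]
ft_force: [0.7, -0.1, -1.9]
grip_width: 0.53
```

```bash
python3 go.py 531 -243 45 -83.2 23
```

```text
7.8 [ 0.4952 -0.134   0.048 ] [[0.999, -0.049, -0.001], [-0.048, -0.999, 0.016], [-0.002, -0.016, -1.0]] [ 0.7 -0.1 -1.9] 0.53
yaw -2.8 dw [  35.8 -109.    -3. ] turn 1.404 rows 12
[[0.34,0.89,0.01],0.117]
[[0.44,0.85,0.01],0.117]
[[0.54,0.79,0.01],0.117]
[[0.63,0.72,0.01],0.117]
[[0.71,0.64,0.01],0.117]
[[0.78,0.56,0.01],0.117]
[[0.84,0.46,0.01],0.117]
[[0.89,0.36,0.01],0.117]
[[0.92,0.25,0.01],0.117]
[[0.95,0.15,0.01],0.117]
[[0.96,0.03,0.01],0.117]
[[0.95,-0.08,0.01],0.117]
```

Request:
{"op": "servo_tool", "data": {"deltas": [[[0.35,0.9,0],0.117,3.5],[[0.45,0.85,0],0.117,3.5],[[0.55,0.8,0],0.117,3.5],[[0.65,0.7,0],0.117,3.5],[[0.7,0.65,0],0.117,3.5],[[0.8,0.55,0],0.117,3.5],[[0.85,0.45,0],0.117,3.5],[[0.9,0.35,0],0.117,3.5],[[0.9,0.25,0],0.117,3.5],[[0.95,0.15,0],0.117,3.5],[[0.7,0,0],0.117,3.5],[[0,0,0],0.05,3.5]]}}

```text
clock: 8.8
position: [0.528, -0.2216, 0.0352]
ee_rot: [0.754, -0.656, -0.01, -0.006]
ft_force: [0.4, 0.7, -1.5]
grip_width: 0.534
```

```bash
python3 go.py 531 -243 20 -83.2 23;  python3 -c "
from h import *
for n in('top','side'):
  im,d=eyes.camera(n); cv2.imwrite('pics/t%s.png'%n,im);bricks(n,im,d)
"
```

```text
8.8 [ 0.528  -0.2216  0.0352] [[0.139, -0.99, -0.008], [-0.99, -0.139, 0.022], [-0.023, 0.005, -1.0]] [ 0.4  0.7 -1.5] 0.534
yaw -82.0 dw [  3.  -21.4 -15.2] turn 0.02 rows 2
[[1.10,-0.00,0.73],0.010]
[[1.10,-0.01,0.73],0.010]
blue [597. 232.] 487 ctr [ 559.  -723.4] size [ 12.9 166.2] yaw 98.3 z98 178.7 zmed 174.5
blue [173. 240.] 710 ctr [621.2 270.7] size [92.9 46.2] yaw 1.1 z98 49.2 zmed 41.0
blue [140. 286.] 724 ctr [513.2 350.2] size [90.7 45.3] yaw 2.0 z98 49.0 zmed 41.5
blue [217. 171.] 576 ctr [509.4 349.5] size [91.4 49.4] yaw 2.3 z98 49.9 zmed 34.4
blue [256. 179.] 198 ctr [586.2 271.7] size [30.1 47.7] yaw 95.8 z98 43.3 zmed 26.7
blue [347. 286.] 82 ctr [ 573.8 -241.3] size [97.8 28.5] yaw 60.6 z98 91.2 zmed 58.5
blue [320. 301.] 232 ctr [ 520.3 -221.4] size [32.  47.1] yaw 97.6 z98 62.7 zmed 58.4
blue [496. 453.] 442 ctr [ 555.  -704.3] size [ 12.4 118.8] yaw 99.2 z98 178.6 zmed 175.5
```

Request:
{"op": "servo_tool", "data": {"deltas": [[[1.0,0,0],0.01,3.5],[[0.9,-0.2,0.2],0.01,3.5],[[0,0,0.6],0,3.5],[[0,0,0.3],0,3.5],[[0,0,0],0,3.5]]}}

```text
clock: 9.32
position: [0.5328, -0.2384, 0.0206]
ee_rot: [0.753, -0.658, -0.012, -0.006]
ft_force: [0.0, -0.6, -2.1]
grip_width: 0.525
```

```bash
python3 go.py 531 -243 11 -83.2 23;  python3 -c "
from h import *
im,d=eyes.camera('side'); cv2.imwrite('pics/t2.png',cv2.resize(im[230:440,220:440],None,fx=2.7,fy=2.7))
bricks('side',im,d)
"
```

```text
9.32 [ 0.5328 -0.2384  0.0206] [[0.134, -0.991, -0.01], [-0.991, -0.134, 0.024], [-0.025, 0.007, -1.0]] [ 0.  -0.6 -2.1] 0.525
yaw -82.3 dw [-1.8 -4.6 -9.6] turn 0.016 rows 1
[[0.45,0.23,0.95],0.016]
blue [217. 171.] 582 ctr [507.7 351.5] size [89.1 47.9] yaw 2.4 z98 51.3 zmed 34.0
blue [254. 180.] 128 ctr [577.7 267.6] size [18.9 46.3] yaw 112.8 z98 38.6 zmed 23.2
blue [353. 297.] 115 ctr [ 576.5 -259.1] size [98.8 29.7] yaw 56.7 z98 133.0 zmed 43.0
blue [327. 310.] 228 ctr [ 525.7 -239. ] size [32.1 47.4] yaw 98.4 z98 48.7 zmed 43.8
blue [496. 453.] 442 ctr [ 555.1 -704.3] size [ 12.3 119.2] yaw 98.7 z98 178.6 zmed 175.5
```

View pics/t2.png

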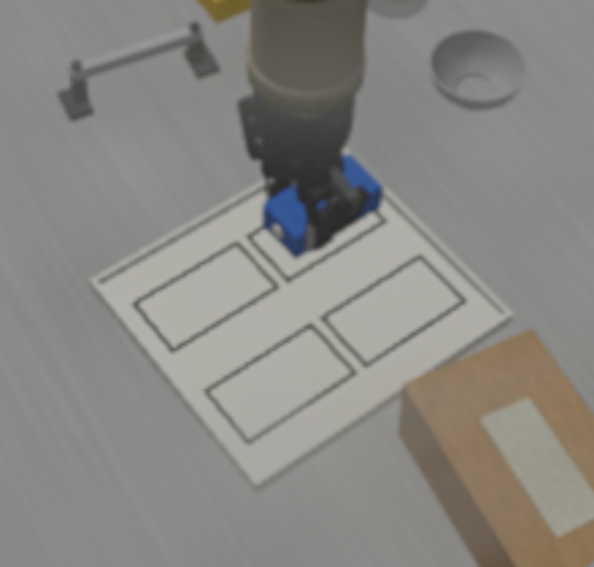

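Crop: the brick is above place2; the outline's near-left corners are visible at crop (248,238) and (288,280), with the right one at (384,222).

```bash
python3 -c "
from h import *
A=np.array([ray('side',a/2.7+220,b/2.7+230,.004)[:2] for a,b in((248,238),(288,280),(384,222))])
print(A.round(1)); e=A[2]-A[1]; print('len',np.linalg.norm(e),np.linalg.norm(A[1]-A[0]),'yaw',np.degrees(np.arctan2(e[1],e[0])),'ctr',(A[0]+A[2])/2)
im=cv2.imread('pics/top0.png');
# outline dark in top0: place2 centre from contour
g=cv2.cvtColor(im,cv2.COLOR_BGR2GRAY)[215:340,350:470]; m=(g<100).astype(np.uint8)
cs,_=cv2.findContours(m,cv2.RETR_LIST,cv2.CHAIN_APPROX_NONE)
for c in cs:
  if 800<cv2.contourArea(c)<3000:
    q=np.array([ray('top',p[0][0]+350,p[0][1]+215,.004)[:2] for p in c],np.float32); print(cv2.minAreaRect(q))
"
```

```text
[[ 496.2 -217.3]
 [ 503.6 -270.3]
 [ 602.3 -259.1]]
len 99.3072955166382 53.48479843757564 yaw 6.451032727184278 ctr [ 549.22854035 -238.20845908]
((440.4207458496094, -252.5417022705078), (100.82994842529297, 55.485984802246094), 6.892090797424316)
((440.42828369140625, -252.34193420410156), (104.64480590820312, 59.827144622802734), 6.895235061645508)
((451.9461669921875, -351.9606628417969), (100.83826446533203, 54.96786117553711), 6.773489475250244)
((452.04345703125, -351.9994201660156), (105.33609008789062, 59.41511535644531), 6.594088554382324)
((551.3568725585938, -239.1356201171875), (101.3121109008789, 55.044795989990234), 6.308330059051514)
((551.3591918945312, -239.2251434326172), (105.4372787475586, 59.23044204711914), 6.7209038734436035)
((563.1420288085938, -338.85382080078125), (101.49307250976562, 55.73395919799805), 6.916317462921143)
((563.2265014648438, -338.83807373046875), (105.87474060058594, 60.1493034362793), 6.7902069091796875)
```

Request:
{"op": "servo_tool", "data": {"deltas": [[[0,0.5,0.3],0.015,3.5],[[0,0,0.4],0,3.5],[[0,0,0.3],0,3.5],[[0,0,0],0,3.5]]}}

```text
clock: 9.7
position: [0.5276, -0.2387, 0.0115]
ee_rot: [0.748, -0.664, -0.012, -0.007]
ft_force: [-1.6, 0.2, 1.6]
grip_width: 0.525
```

```bash
python3 go.py 528 -240 11 -83.3 23;  python3 -c "
from h import *
im,d=eyes.camera('side');bricks('side',im,d)
"
```

```text
9.7 [ 0.5276 -0.2387  0.0115] [[0.118, -0.993, -0.009], [-0.993, -0.118, 0.025], [-0.026, 0.006, -1.0]] [-1.6  0.2  1.6] 0.525
yaw -83.2 dw [ 0.4 -1.3 -0.5] turn 0.002 rows 1
[[0.13,-0.02,0.04],0.002]
blue [216. 171.] 550 ctr [508.1 347.7] size [45.4 90.2] yaw 176.8 z98 50.3 zmed 32.9
blue [351. 300.] 130 ctr [ 570.2 -259.9] size [100.2  30.2] yaw 55.3 z98 119.9 zmed 35.2
blue [324. 314.] 226 ctr [ 515.5 -238.3] size [53.9 28.2] yaw 78.5 z98 40.4 zmed 34.7
blue [496. 453.] 443 ctr [ 555.2 -704.3] size [ 12.4 118.3] yaw 98.8 z98 178.4 zmed 175.5
```

Request:
{"op": "servo_tool", "data": {"deltas": [[[0,0,0],0,5],[[0,0,0],0,6.2],[[0,0,0],0,6.2],[[0,0,-1.5],0,6.2],[[0,0,-3],0,6.2],[[0,0,-3],0,6.2],[[0,0,-2],0,6.2],[[0,0,0],0,6.2]]}}

```text
clock: 10.42
position: [0.5275, -0.2412, 0.1126]
ee_rot: [0.747, -0.664, -0.012, -0.006]
ft_force: [0.9, -0.9, 0.4]
grip_width: 0.724
```

```bash
python3 go.py 485 330 110 92 38
```

```text
10.42 [ 0.5275 -0.2412  0.1126] [[0.117, -0.993, -0.011], [-0.993, -0.118, 0.025], [-0.026, 0.008, -1.0]] [ 0.9 -0.9  0.4] 0.724
yaw -83.3 dw [-42.5 571.2  -2.6] turn -3.059 rows 26
[[-2.20,-0.10,0.07],-0.118]
[[-2.17,-0.35,0.07],-0.118]
[[-2.12,-0.61,0.07],-0.118]
[[-2.03,-0.85,0.07],-0.118]
[[-1.92,-1.08,0.07],-0.118]
[[-1.78,-1.30,0.07],-0.118]
[[-1.61,-1.50,0.07],-0.118]
[[-1.42,-1.68,0.07],-0.118]
[[-1.22,-1.83,0.07],-0.118]
[[-0.99,-1.97,0.07],-0.118]
[[-0.76,-2.07,0.07],-0.118]
[[-0.51,-2.14,0.07],-0.118]
[[-0.25,-2.19,0.07],-0.118]
[[0.00,-2.20,0.07],-0.118]
[[0.26,-2.19,0.07],-0.118]
[[0.52,-2.14,0.07],-0.118]
[[0.77,-2.06,0.07],-0.118]
[[1.00,-1.96,0.07],-0.118]
[[1.23,-1.83,0.07],-0.118]
[[1.43,-1.67,0.07],-0.118]
[[1.62,-1.49,0.07],-0.118]
[[1.78,-1.29,0.07],-0.118]
[[1.92,-1.07,0.07],-0.118]
[[2.04,-0.84,0.07],-0.118]
[[2.12,-0.60,0.07],-0.118]
[[2.18,-0.34,0.07],-0.118]
```

Request:
{"op": "servo_tool", "data": {"deltas": [[[-2.2,-0.1,0],-0.118,6.2],[[-2.2,-0.35,0],-0.118,6.2],[[-2.1,-0.6,0],-0.118,6.2],[[-2.0,-0.85,0],-0.118,6.2],[[-1.9,-1.1,0],-0.118,6.2],[[-1.8,-1.3,0],-0.118,6.2],[[-1.6,-1.5,0],-0.118,6.2],[[-1.4,-1.7,0],-0.118,6.2],[[-1.2,-1.85,0],-0.118,6.2],[[-1.0,-1.95,0],-0.118,6.2],[[-0.75,-2.05,0],-0.118,6.2],[[-0.5,-2.15,0],-0.118,6.2]]}}

```text
clock: 11.42
position: [0.5015, 0.0244, 0.1268]
ee_rot: [1.0, 0.007, -0.0, -0.01]
ft_force: [0.4, -0.0, -0.4]
grip_width: 0.725
```

Request:
{"op": "servo_tool", "data": {"deltas": [[[-0.25,-2.2,0],-0.118,6.2],[[0,-2.2,0],-0.118,6.2],[[0.25,-2.2,0],-0.118,6.2],[[0.5,-2.15,0],-0.118,6.2],[[0.75,-2.05,0],-0.118,6.2],[[1.0,-1.95,0],-0.118,6.2],[[1.2,-1.85,0],-0.118,6.2],[[1.4,-1.7,0],-0.118,6.2],[[1.6,-1.5,0],-0.118,6.2],[[1.8,-1.3,0],-0.118,6.2],[[1.9,-1.1,0],-0.118,6.2],[[2.0,-0.8,0],-0.1,6.2]]}}

```text
clock: 12.42
position: [0.454, 0.2945, 0.1375]
ee_rot: [0.738, 0.675, 0.008, -0.006]
ft_force: [0.4, -0.3, -0.1]
grip_width: 0.726
```

```bash
python3 go.py 485 350 75 92 34; python3 -c "
from h import *
im,d=eyes.camera('top');bricks('top',im,d); cv2.imwrite('pics/t3.png',cv2.resize(im[190:350,300:480],None,fx=3.5,fy=3.5))
"
```

```text
12.42 [0.454  0.2945 0.1375] [[0.089, 0.996, 0.004], [0.996, -0.089, 0.02], [0.02, 0.003, -1.0]] [ 0.4 -0.3 -0.1] 0.726
yaw 84.9 dw [ 31.   55.5 -62.5] turn -0.124 rows 3
[[1.89,0.86,2.13],-0.041]
[[1.86,0.93,2.13],-0.041]
[[1.82,1.01,2.13],-0.041]
blue [598. 232.] 471 ctr [ 558.9 -723.7] size [ 12.8 164.7] yaw 98.2 z98 178.6 zmed 175.0
blue [172. 240.] 701 ctr [620.5 271.5] size [92.9 45.4] yaw 2.2 z98 49.5 zmed 41.3
blue [384. 256.] 759 ctr [ 552.3 -236.1] size [90.4 47. ] yaw 7.1 z98 39.3 zmed 34.0
blue [141. 279.] 443 ctr [514.7 331.1] size [116.2  51.1] yaw 40.8 z98 49.6 zmed 41.5
```

View pics/t3.png

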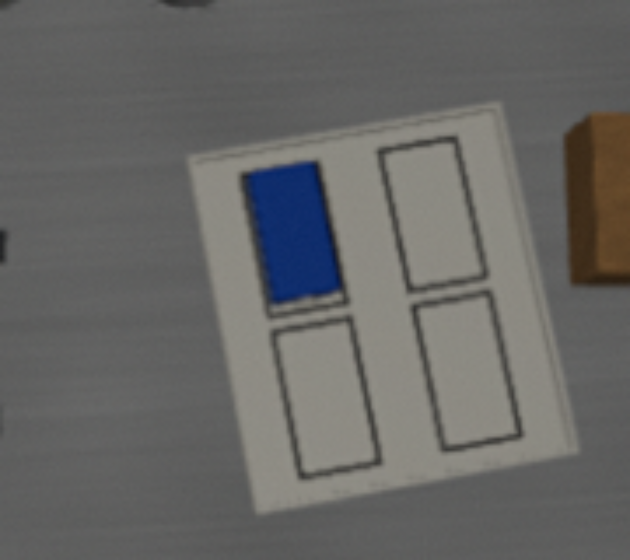

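Crop: the sound brick lies inside the place2 outline (crop (295,235)), offset about 1 and 3 mm and turned under 1°. Next, the swollen brick at (513,350).

Request:
{"op": "servo_tool", "data": {"deltas": [[[2.0,1.0,2],-0.04,6.2],[[2.0,1.0,2],-0.04,6.2],[[1.6,1.0,2],-0.04,6.2],[[0,0,1],0,6.2],[[0,0,0],0,6.2]]}}

```text
clock: 12.88
position: [0.4863, 0.3606, 0.0696]
ee_rot: [0.689, 0.725, 0.012, -0.006]
ft_force: [-0.3, -0.9, -0.5]
grip_width: 0.729
```

```bash
python3 go.py 485 350 4 92 24
```

```text
12.88 [0.4863 0.3606 0.0696] [[-0.051, 0.999, 0.008], [0.998, 0.051, 0.025], [0.024, 0.009, -1.0]] [-0.3 -0.9 -0.5] 0.729
yaw 92.9 dw [ -1.3 -10.6 -65.6] turn 0.016 rows 3
[[-0.40,-0.08,2.18],0.005]
[[-0.40,-0.08,2.18],0.005]
[[-0.40,-0.08,2.18],0.005]
```

Request:
{"op": "servo_tool", "data": {"deltas": [[[-0.7,0,1.2],0.01,6.2],[[-0.1,0,2],0,6.2],[[0,0,1.8],0,6.2],[[0,0,0.8],0,6.2],[[0,0,0.2],0,6.2],[[0,0,0],0,6.2]]}}

```text
clock: 13.38
position: [0.4891, 0.3507, 0.0124]
ee_rot: [0.695, 0.718, 0.013, -0.004]
ft_force: [0.9, -0.3, 0.8]
grip_width: 0.724
```

```bash
python3 go.py 485 350 5 92 24
```

```text
13.38 [0.4891 0.3507 0.0124] [[-0.033, 0.999, 0.012], [0.999, 0.032, 0.024], [0.024, 0.013, -1.0]] [ 0.9 -0.3  0.8] 0.724
yaw 91.9 dw [-4.1 -0.7 -7.4] turn -0.002 rows 1
[[-0.07,-0.42,0.73],-0.002]
```

Request:
{"op": "servo_tool", "data": {"deltas": [[[0,-0.4,0.5],0,6.2],[[0,0,0.2],0,5],[[0,0,0],0,3.5],[[0,0,0],0,3.5],[[0,0,0],0,3.5],[[0,0,0],0,3.5],[[0,0,-2],0,3.5],[[0,0,-2.5],0,3.5],[[0,0,-2.4],0,3.5],[[0,0,0],0,3.5]]}}

```text
clock: 14.22
position: [0.484, 0.3488, 0.0792]
ee_rot: [0.696, 0.718, 0.013, -0.004]
ft_force: [0.8, 0.6, -0.3]
grip_width: 0.525
```

```bash
python3 go.py 505 92 75 -4 24
```

```text
14.22 [0.484  0.3488 0.0792] [[-0.032, 0.999, 0.013], [0.999, 0.031, 0.025], [0.024, 0.013, -1.0]] [ 0.8  0.6 -0.3] 0.525
yaw 91.8 dw [  21.  -256.8   -4.2] turn 1.672 rows 14
[[-1.84,0.09,-0.01],0.119]
[[-1.81,0.31,-0.01],0.119]
[[-1.76,0.52,-0.01],0.119]
[[-1.69,0.73,-0.01],0.119]
[[-1.59,0.93,-0.01],0.119]
[[-1.47,1.11,-0.01],0.119]
[[-1.33,1.28,-0.01],0.119]
[[-1.16,1.43,-0.01],0.119]
[[-0.99,1.55,-0.01],0.119]
[[-0.79,1.66,-0.01],0.119]
[[-0.59,1.74,-0.01],0.119]
[[-0.38,1.80,-0.01],0.119]
[[-0.16,1.83,-0.01],0.119]
[[0.06,1.84,-0.01],0.119]
```

Request:
{"op": "servo_tool", "data": {"deltas": [[[-1.85,0.1,-0.05],0.119,3.5],[[-1.8,0.3,-0.05],0.119,3.5],[[-1.75,0.5,-0.05],0.119,3.5],[[-1.7,0.75,-0.05],0.119,3.5],[[-1.6,0.95,-0.05],0.119,3.5],[[-1.45,1.1,-0.05],0.119,3.5],[[-1.35,1.3,-0.05],0.119,3.5],[[-1.15,1.45,-0.05],0.119,3.5],[[-1.0,1.55,0],0.119,3.5],[[-0.8,1.65,0],0.119,3.5],[[-0.6,1.75,0],0.119,3.5],[[-0.4,1.5,0],0.119,3.5]]}}

```text
clock: 15.22
position: [0.4955, 0.1261, 0.0761]
ee_rot: [0.998, 0.059, 0.008, -0.014]
ft_force: [0.3, -0.9, -2.0]
grip_width: 0.525
```

```bash
python3 go.py 505 96 25 -4 24
```

```text
15.22 [0.4955 0.1261 0.0761] [[0.993, 0.118, 0.013], [0.117, -0.993, 0.029], [0.017, -0.027, -0.999]] [ 0.3 -0.9 -2. ] 0.525
yaw 6.7 dw [  9.5 -30.1 -51.1] turn 0.188 rows 3
[[0.17,1.08,1.68],0.063]
[[0.24,1.07,1.68],0.063]
[[0.30,1.05,1.68],0.063]
```

Request:
{"op": "servo_tool", "data": {"deltas": [[[0.2,1.1,1.2],0.065,3.5],[[0.25,1.1,1.7],0.065,3.5],[[0.2,0.8,1.7],0.05,3.5],[[0,0,1.2],0,3.5],[[0,0,0.3],0,3.5],[[0,0,0],0,3.5]]}}

```text
clock: 15.72
position: [0.505, 0.0919, 0.0118]
ee_rot: [0.999, -0.043, 0.007, -0.014]
ft_force: [-0.6, -0.8, -1.8]
grip_width: 0.53
```

```bash
python3 go.py 505 92 5.5 -4 24; python3 -c "
from h import *
im,d=eyes.camera('side');bricks('side',im,d)
"
```

```text
15.72 [0.505  0.0919 0.0118] [[0.996, -0.086, 0.016], [-0.087, -0.996, 0.028], [0.013, -0.029, -0.999]] [-0.6 -0.8 -1.8] 0.53
yaw -5.0 dw [-0.   0.1 -6.3] turn -0.017 rows 1
[[-0.01,0.01,0.63],-0.017]
blue [272. 172.] 256 ctr [588.4 186. ] size [246.   41.4] yaw 55.2 z98 50.0 zmed 32.1
blue [258. 231.] 448 ctr [498.8  60.7] size [81.7 42.5] yaw 86.9 z98 53.7 zmed 45.8
blue [337. 309.] 808 ctr [ 549.9 -237.4] size [89.5 47.2] yaw 5.9 z98 39.1 zmed 34.4
blue [496. 453.] 445 ctr [ 555.2 -704.4] size [ 12.6 118.2] yaw 98.1 z98 178.5 zmed 175.5
```

Request:
{"op": "servo_tool", "data": {"deltas": [[[0,0,0.4],-0.01,3.5],[[0,0,0.25],0,3.5],[[0,0.8,0.1],0,3.5],[[0,0.8,0.05],0,3.5],[[0,0.5,0],0,3.5],[[0,0.4,0],0,3.5],[[0,0,0],0,3.5]]}}

```text
clock: 16.35
position: [0.5082, 0.0718, 0.0097]
ee_rot: [0.999, -0.033, 0.012, -0.018]
ft_force: [0.1, -0.8, -1.2]
grip_width: 0.526
```

Request:
{"op": "servo_tool", "data": {"deltas": [[[0,0.4,0],0,3.5],[[0,0.4,0],0,3.5],[[0,0,0],0,3.5]]}}

```text
clock: 16.6
position: [0.5073, 0.0634, 0.0092]
ee_rot: [0.999, -0.033, 0.012, -0.018]
ft_force: [0.1, -0.6, -0.7]
grip_width: 0.528
```

Request:
{"op": "servo_tool", "data": {"deltas": [[[0,0,0.3],0,3.5],[[0,0.2,0.15],0,3.5],[[0,0.4,0],0,3.5],[[0,0.4,0],0,3.5],[[0,0,0],0,3.5]]}}

```text
clock: 17.02
position: [0.5085, 0.0601, 0.0085]
ee_rot: [0.999, -0.031, 0.012, -0.023]
ft_force: [-0.4, -0.4, -0.2]
grip_width: 0.525
```

Request:
{"op": "servo_tool", "data": {"deltas": [[[0,0.5,0],0,3.5],[[0,0.5,0],0,3.5],[[0,0,0],0,3.5]]}}

```text
clock: 17.27
position: [0.5087, 0.0606, 0.0086]
ee_rot: [0.999, -0.027, 0.013, -0.029]
ft_force: [-0.2, -3.3, 4.2]
grip_width: 0.526
```

```bash
python3 go.py 505 92 5.5 -4 24; python3 -c "
from h import *
im,d=eyes.camera('side');bricks('side',im,d); cv2.imwrite('pics/s2.png',cv2.resize(im[160:300,200:340],None,fx=4,fy=4))
"
```

```text
17.27 [0.5087 0.0606 0.0086] [[0.998, -0.053, 0.027], [-0.054, -0.997, 0.057], [0.024, -0.058, -0.998]] [-0.2 -3.3  4.2] 0.526
yaw -3.1 dw [-3.7 31.4 -3.1] turn 0.015 rows 2
[[-0.28,-1.55,0.24],0.008]
[[-0.29,-1.55,0.24],0.008]
blue [276. 171.] 112 ctr [604.6 154.3] size [281.5  23.8] yaw 66.4 z98 48.9 zmed 32.3
blue [263. 236.] 336 ctr [502.5  36.7] size [72.7 42.7] yaw 87.0 z98 52.5 zmed 46.0
blue [337. 309.] 804 ctr [ 549.4 -237. ] size [90.4 46.7] yaw 7.1 z98 39.1 zmed 34.7
blue [496. 453.] 444 ctr [ 554.5 -704.3] size [ 13.9 118.2] yaw 99.3 z98 178.6 zmed 175.3
```

View pics/s2.png

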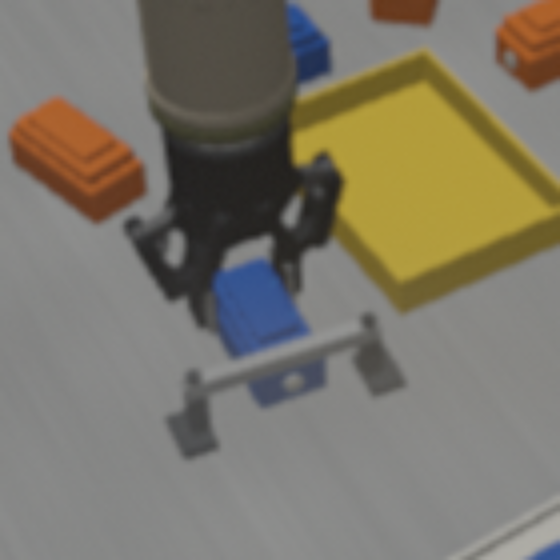

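Crop: the bulge is stopped at the bar (crop (280,345)). The position didn't advance on the last 10 mm command and the force rose. I'll back off and take it to the tub.

Request:
{"op": "servo_tool", "data": {"deltas": [[[0,-1.2,-0.1],0,3.5],[[0,-1.2,-0.3],0,3.5],[[0,-0.5,-2],0,3.5],[[0,0,-2.5],0,3.5],[[0,0,-2],0,3.5],[[0,0,0],0,3.5]]}}

```text
clock: 17.82
position: [0.5065, 0.0822, 0.0783]
ee_rot: [0.999, -0.029, 0.01, -0.025]
ft_force: [1.1, -0.3, -1.0]
grip_width: 0.52
```

```bash
python3 go.py 627 157 75 93 24
```

```text
17.82 [0.5065 0.0822 0.0783] [[0.998, -0.057, 0.022], [-0.058, -0.997, 0.048], [0.019, -0.05, -0.999]] [ 1.1 -0.3 -1. ] 0.52
yaw -3.3 dw [120.5  74.8  -3.3] turn -1.681 rows 14
[[0.83,-0.58,0.07],-0.120]
[[0.89,-0.48,0.07],-0.120]
[[0.94,-0.37,0.07],-0.120]
[[0.98,-0.25,0.07],-0.120]
[[1.00,-0.13,0.07],-0.120]
[[1.01,-0.01,0.07],-0.120]
[[1.01,0.11,0.07],-0.120]
[[0.99,0.23,0.07],-0.120]
[[0.95,0.35,0.07],-0.120]
[[0.90,0.46,0.07],-0.120]
[[0.84,0.56,0.07],-0.120]
[[0.77,0.66,0.07],-0.120]
[[0.68,0.75,0.07],-0.120]
[[0.59,0.82,0.07],-0.120]
```

Request:
{"op": "servo_tool", "data": {"deltas": [[[0.85,-0.6,0],-0.12,3.5],[[0.9,-0.5,0],-0.12,3.5],[[0.95,-0.35,0],-0.12,3.5],[[1.0,-0.25,0],-0.12,3.5],[[1.0,-0.15,0],-0.12,3.5],[[1.0,0,0],-0.12,3.5],[[1.0,0.1,0],-0.12,3.5],[[1.0,0.25,0],-0.12,3.5],[[0.95,0.35,0],-0.12,3.5],[[0.9,0.45,0],-0.12,3.5],[[0.85,0.55,0],-0.12,3.5],[[0.75,0.65,0],-0.12,3.5]]}}

```text
clock: 18.82
position: [0.6068, 0.1414, 0.0682]
ee_rot: [0.754, 0.657, 0.016, -0.012]
ft_force: [0.2, -0.3, -1.1]
grip_width: 0.524
```

```bash
python3 go.py 627 157 75 93 24
```

```text
18.82 [0.6068 0.1414 0.0682] [[0.136, 0.991, 0.008], [0.99, -0.136, 0.039], [0.04, 0.002, -0.999]] [ 0.2 -0.3 -1.1] 0.524
yaw 82.2 dw [20.2 15.6  6.8] turn -0.189 rows 2
[[0.92,0.89,-0.30],-0.095]
[[0.83,0.98,-0.30],-0.095]
```

Request:
{"op": "servo_tool", "data": {"deltas": [[[0.9,0.9,-0.2],-0.095,3.5],[[0.8,1.0,0],-0.095,3.5],[[0,0,0],0,3.5]]}}

```text
clock: 19.07
position: [0.6273, 0.1559, 0.0657]
ee_rot: [0.682, 0.731, 0.015, -0.012]
ft_force: [-0.0, 0.2, -1.9]
grip_width: 0.525
```

```bash
python3 go.py 627 157 12 93 24; python3 -c "
from h import *
im,d=eyes.camera('side');bricks('side',im,d)
im,d=eyes.camera('top');bricks('top',im,d)
"
```

```text
19.07 [0.6273 0.1559 0.0657] [[-0.069, 0.998, 0.003], [0.997, 0.069, 0.037], [0.037, 0.005, -0.999]] [-0.   0.2 -1.9] 0.525
yaw 94.0 dw [ -0.3   1.1 -53.7] turn 0.017 rows 3
[[-0.03,-0.02,1.79],0.006]
[[-0.03,-0.02,1.79],0.006]
[[-0.03,-0.02,1.79],0.006]
blue [267. 176.] 657 ctr [596.5 211.7] size [167.7  78.5] yaw 77.8 z98 103.1 zmed 42.2
blue [304. 175.] 208 ctr [665.4 133.3] size [101.3  35.4] yaw 45.8 z98 165.8 zmed 88.7
blue [337. 309.] 807 ctr [ 550.1 -237.8] size [90.9 45.3] yaw 6.1 z98 39.2 zmed 34.6
blue [496. 453.] 444 ctr [ 554.9 -704. ] size [ 12.7 119.1] yaw 98.5 z98 178.7 zmed 175.4
blue [597. 232.] 486 ctr [ 558.8 -722.6] size [ 13.2 167. ] yaw 98.2 z98 178.8 zmed 174.7
blue [221. 235.] 70 ctr [609.5 135.4] size [30.9 19.1] yaw 58.7 z98 179.4 zmed 89.0
blue [383. 256.] 761 ctr [ 552.2 -235.8] size [90.3 46.5] yaw 7.3 z98 38.6 zmed 34.3
```

Request:
{"op": "servo_tool", "data": {"deltas": [[[0,0.8,1],0.015,3.5],[[0,0.1,1.6],0,3.5],[[0,0,1.6],0,3.5],[[0,0,0.8],0,3.5],[[0,0,0],0,3.5]]}}

```text
clock: 19.58
position: [0.6333, 0.1519, 0.0126]
ee_rot: [0.698, 0.716, 0.012, -0.011]
ft_force: [0.8, 0.5, -0.1]
grip_width: 0.527
```

```bash
python3 go.py 635 157 11 93 24; python3 -c "
from h import *
im,d=eyes.camera('side'); cv2.imwrite('pics/u1.png',cv2.resize(im[130:250,230:370],None,fx=4,fy=4))
"
```

```text
19.58 [0.6333 0.1519 0.0126] [[-0.025, 1.0, 0.001], [0.999, 0.025, 0.034], [0.034, 0.002, -0.999]] [ 0.8  0.5 -0.1] 0.527
yaw 91.4 dw [ 1.7  5.1 -1.6] turn -0.027 rows 1
[[0.50,0.18,0.17],-0.027]
```

View pics/u1.png

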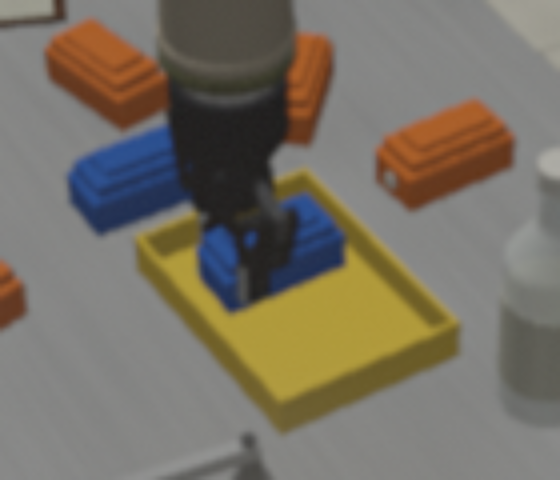

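Crop: the brick is inside the tub, flat against the floor at crop (270,250), with room on the near side. I'll release it.

Request:
{"op": "servo_tool", "data": {"deltas": [[[0.5,0,0.1],0,3.5],[[0,0,0.1],0,3.5],[[0,0,0],0,5],[[0,0,0],0,5.8],[[0,0,0],0,5.8],[[0,0,-1.5],0,5.8],[[0,0,-3],0,5.8],[[0,0,-3],0,5.8],[[0,0,-1.5],0,5.8],[[0,0,0],0,5.8]]}}

```text
clock: 20.47
position: [0.6333, 0.1536, 0.1085]
ee_rot: [0.699, 0.715, 0.013, -0.011]
ft_force: [0.7, 0.2, -0.9]
grip_width: 0.679
```

```bash
python3 -c "
from h import *
im,d=eyes.camera('side');bricks('side',im,d)
im,d=eyes.camera('top');bricks('top',im,d)
";python3 go.py 592 270 100 92 24
```

```text
blue [264. 174.] 582 ctr [617.4 268. ] size [44.9 90.9] yaw 179.8 z98 50.9 zmed 34.5
blue [296. 192.] 621 ctr [656.8 150.2] size [50.3 90. ] yaw 178.5 z98 53.9 zmed 40.0
blue [337. 309.] 808 ctr [ 549.9 -237.1] size [90.4 46.9] yaw 5.7 z98 38.9 zmed 34.4
blue [496. 453.] 449 ctr [ 555.1 -704.1] size [ 12.9 118.8] yaw 98.7 z98 178.1 zmed 175.5
blue [597. 232.] 490 ctr [ 559.1 -724.3] size [ 13.  168.8] yaw 98.4 z98 179.0 zmed 174.6
blue [220. 232.] 270 ctr [626.9 145.9] size [57.3 37.5] yaw 73.5 z98 175.0 zmed 44.5
blue [384. 256.] 758 ctr [ 552.3 -235.9] size [90.4 46.7] yaw 6.9 z98 38.7 zmed 34.2
20.57 [0.632  0.1535 0.1054] [[-0.022, 1.0, -0.0], [0.999, 0.022, 0.033], [0.033, 0.001, -0.999]] [ 0.4 -0.6 -0.5] 0.682
yaw 91.3 dw [-40.  116.5  -5.4] turn -0.013 rows 6
[[1.95,-0.62,0.15],-0.002]
[[1.95,-0.62,0.15],-0.002]
[[1.95,-0.62,0.15],-0.002]
[[1.96,-0.61,0.15],-0.002]
[[1.96,-0.61,0.15],-0.002]
[[1.96,-0.60,0.15],-0.002]
```

Request:
{"op": "servo_tool", "data": {"deltas": [[[2,-0.6,0.1],0,6.2],[[2,-0.6,0.2],0,6.2],[[2,-0.6,0.2],0,6.2],[[2,-0.6,0.3],0,6.2],[[1.9,-0.6,0.5],0,6.2],[[0.8,-0.2,1.5],0,6.2],[[0,0,1.5],0,6.2],[[0,0,0],0,6.2]]}}

```text
clock: 21.23
position: [0.5906, 0.263, 0.0523]
ee_rot: [0.7, 0.714, 0.005, -0.014]
ft_force: [0.1, 0.4, -1.6]
grip_width: 0.726
```

```bash
python3 go.py 592 270 5 92 24
```

```text
21.23 [0.5906 0.263  0.0523] [[-0.02, 1.0, -0.013], [0.999, 0.02, 0.027], [0.027, -0.012, -1.0]] [ 0.1  0.4 -1.6] 0.726
yaw 91.1 dw [  1.4   7.  -47.3] turn -0.015 rows 2
[[0.28,0.10,2.37],-0.008]
[[0.28,0.11,2.37],-0.008]
```

Request:
{"op": "servo_tool", "data": {"deltas": [[[0.7,0.1,0],-0.015,6.2],[[0,0,1.5],0,6.2],[[0,0,1.8],0,6.2],[[0,0,0.9],0,6.2],[[0,0,0.3],0,6.2],[[0,0,0],0,6.2]]}}

```text
clock: 21.73
position: [0.5909, 0.2714, 0.005]
ee_rot: [0.694, 0.72, 0.004, -0.014]
ft_force: [0.3, -0.2, 0.2]
grip_width: 0.728
```

```bash
python3 go.py 592 270 5 92 24
```

```text
21.73 [0.5909 0.2714 0.005 ] [[-0.037, 0.999, -0.015], [0.999, 0.037, 0.025], [0.026, -0.014, -1.0]] [ 0.3 -0.2  0.2] 0.728
yaw 92.1 dw [ 1.1 -1.4  0. ] turn 0.002 rows 1
[[-0.14,0.11,-0.01],0.002]
```

Request:
{"op": "servo_tool", "data": {"deltas": [[[0,0,0],0,5],[[0,0,0],0,3.5],[[0,0,0],0,3.5],[[0,0,0],0,3.5],[[0,0,0],0,3.5],[[0,0,-2],0,3.5],[[0,0,-2.5],0,3.5],[[0,0,-2.5],0,3.5],[[0,0,-0.5],0,3.5],[[0,0,0],0,3.5]]}}

```text
clock: 22.57
position: [0.5922, 0.2683, 0.0849]
ee_rot: [0.694, 0.72, 0.004, -0.014]
ft_force: [-0.4, -0.1, -2.6]
grip_width: 0.523
```

```bash
python3 go.py 505 100 80 -4 24
```

```text
22.57 [0.5922 0.2683 0.0849] [[-0.036, 0.999, -0.015], [0.999, 0.036, 0.025], [0.025, -0.014, -1.0]] [-0.4 -0.1 -2.6] 0.523
yaw 92.1 dw [ -87.2 -168.3   -4.9] turn 1.677 rows 14
[[-1.18,-0.67,0.01],0.120]
[[-1.25,-0.52,0.01],0.120]
[[-1.30,-0.37,0.01],0.120]
[[-1.34,-0.21,0.01],0.120]
[[-1.35,-0.05,0.01],0.120]
[[-1.35,0.11,0.01],0.120]
[[-1.33,0.28,0.01],0.120]
[[-1.28,0.43,0.01],0.120]
[[-1.22,0.58,0.01],0.120]
[[-1.14,0.72,0.01],0.120]
[[-1.05,0.86,0.01],0.120]
[[-0.94,0.98,0.01],0.120]
[[-0.82,1.08,0.01],0.120]
[[-0.68,1.17,0.01],0.120]
```

Request:
{"op": "servo_tool", "data": {"deltas": [[[-1.2,-0.7,-0.1],0.12,3.5],[[-1.25,-0.5,-0.1],0.12,3.5],[[-1.3,-0.35,-0.1],0.12,3.5],[[-1.35,-0.2,-0.1],0.12,3.5],[[-1.35,-0.05,-0.1],0.12,3.5],[[-1.35,0.1,0],0.12,3.5],[[-1.35,0.3,0],0.12,3.5],[[-1.3,0.45,0],0.12,3.5],[[-1.2,0.6,0],0.12,3.5],[[-1.15,0.7,0],0.12,3.5],[[-1.05,0.85,0],0.12,3.5],[[-0.9,0.9,0],0.12,3.5]]}}

```text
clock: 23.57
position: [0.5059, 0.1209, 0.0753]
ee_rot: [0.998, 0.058, -0.012, -0.011]
ft_force: [0.0, -0.2, -1.5]
grip_width: 0.528
```

```bash
python3 go.py 505 96 25 -4 24
```

```text
23.57 [0.5059 0.1209 0.0753] [[0.993, 0.115, -0.025], [0.116, -0.993, 0.021], [-0.023, -0.024, -0.999]] [ 0.  -0.2 -1.5] 0.528
yaw 6.7 dw [ -0.9 -24.9 -50.3] turn 0.186 rows 3
[[-0.09,0.86,1.66],0.062]
[[-0.03,0.86,1.66],0.062]
[[0.02,0.86,1.66],0.062]
```

Request:
{"op": "servo_tool", "data": {"deltas": [[[0.2,0.8,1.2],0.065,3.5],[[0.2,0.9,1.7],0.065,3.5],[[0,0.8,1.7],0.05,3.5],[[0,0,1.2],0,3.5],[[0,0,0.5],0,3.5],[[0,0,0],0,3.5]]}}

```text
clock: 24.07
position: [0.5067, 0.0933, 0.0062]
ee_rot: [0.999, -0.043, -0.014, -0.009]
ft_force: [-4.0, 0.1, 19.7]
grip_width: 0.528
```

```bash
python3 go.py 505 92 5 -4 24; python3 -c "
from h import *
im,d=eyes.camera('side');bricks('side',im,d)
"
```

```text
24.07 [0.5067 0.0933 0.0062] [[0.996, -0.086, -0.026], [-0.085, -0.996, 0.019], [-0.028, -0.017, -0.999]] [-4.   0.1 19.7] 0.528
yaw -4.9 dw [-1.7 -1.3 -1.2] turn -0.016 rows 1
[[-0.16,0.14,0.12],-0.016]
blue [296. 192.] 620 ctr [624.6 140.4] size [147.7  72.8] yaw 24.5 z98 54.6 zmed 39.7
blue [258. 231.] 436 ctr [499.9  58. ] size [85.6 43. ] yaw 84.2 z98 52.0 zmed 44.0
blue [337. 309.] 804 ctr [ 550.3 -237.4] size [90.8 45.6] yaw 7.4 z98 39.4 zmed 34.4
blue [496. 453.] 447 ctr [ 554.7 -704.2] size [ 12.2 118.5] yaw 98.8 z98 178.5 zmed 175.5
```

Touching the counter (about 20 N down). I'll ease up slightly and push to the bar.

Request:
{"op": "servo_tool", "data": {"deltas": [[[0,0,-0.1],0,3.5],[[0,0.6,0],0,3.5],[[0,0.8,0],0,3.5],[[0,0.8,0],0,3.5],[[0,0.4,0],0,3.5],[[0,0,0],0,3.5]]}}

```text
clock: 24.62
position: [0.5038, 0.0646, 0.0065]
ee_rot: [0.999, -0.042, -0.014, -0.009]
ft_force: [0.3, 0.9, -2.9]
grip_width: 0.525
```

Request:
{"op": "servo_tool", "data": {"deltas": [[[0,0.4,0],0,3.5],[[0,0.4,0],0,3.5],[[0,0,0],0,3.5]]}}

```text
clock: 24.87
position: [0.5038, 0.0637, 0.0069]
ee_rot: [0.999, -0.04, -0.013, -0.013]
ft_force: [-1.5, 0.1, 0.5]
grip_width: 0.527
```

Request:
{"op": "servo_tool", "data": {"deltas": [[[0,0.5,0],0,3.5],[[0,0.5,0],0,3.5],[[0,0,0],0,3.5]]}}

```text
clock: 25.12
position: [0.5042, 0.0638, 0.0076]
ee_rot: [0.999, -0.036, -0.012, -0.019]
ft_force: [-0.9, -0.3, 0.3]
grip_width: 0.526
```

```bash
python3 go.py 505 92 5 -4 24; python3 -c "
from h import *
im,d=eyes.camera('side');bricks('side',im,d); cv2.imwrite('pics/s3.png',cv2.resize(im[130:300,200:370],None,fx=3.5,fy=3.5))
"
```

```text
25.12 [0.5042 0.0638 0.0076] [[0.997, -0.073, -0.022], [-0.072, -0.997, 0.04], [-0.025, -0.038, -0.999]] [-0.9 -0.3  0.3] 0.526
yaw -4.1 dw [ 0.8 28.2 -2.6] turn -0.002 rows 2
[[-0.06,-1.40,0.19],-0.001]
[[-0.06,-1.40,0.19],-0.001]
blue [296. 192.] 613 ctr [617.9 126.9] size [172.5  78.3] yaw 35.1 z98 54.7 zmed 40.3
blue [262. 236.] 346 ctr [498.9  35.2] size [71.7 43.7] yaw 87.8 z98 52.5 zmed 46.6
blue [337. 309.] 806 ctr [ 549.7 -237.3] size [89.5 45.8] yaw 6.3 z98 39.1 zmed 34.5
blue [496. 453.] 445 ctr [ 554.9 -704.2] size [ 12.2 118.8] yaw 98.7 z98 178.3 zmed 175.4
```

View pics/s3.png

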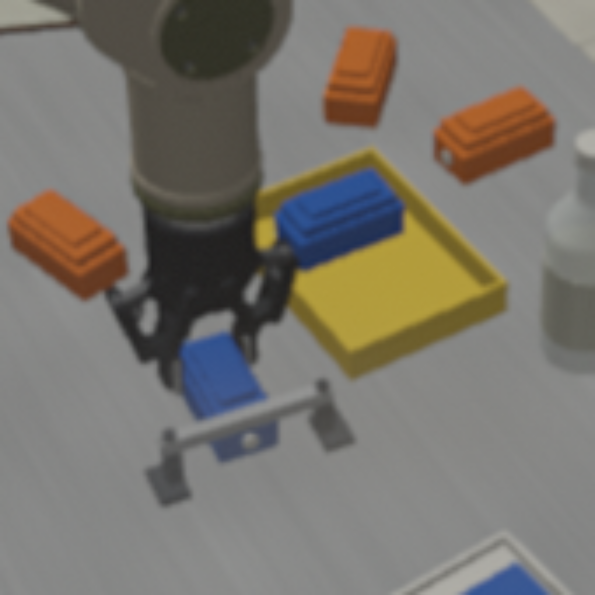

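Crop: the second swollen brick is stopped at the bar (crop (240,425)); the commanded 18 mm gave no motion. On to the tub's free near side.

Request:
{"op": "servo_tool", "data": {"deltas": [[[0,-1.2,-0.1],0,3.5],[[0,-1.2,-0.3],0,3.5],[[0,-0.5,-2],0,3.5],[[0,0,-2.5],0,3.5],[[0,0,-2.5],0,3.5],[[0,0,0],0,3.5]]}}

```text
clock: 25.67
position: [0.5065, 0.0897, 0.0837]
ee_rot: [0.999, -0.038, -0.014, -0.016]
ft_force: [0.9, -0.2, -1.2]
grip_width: 0.524
```

```bash
python3 go.py 633 72 80 93 24
```

```text
25.67 [0.5065 0.0897 0.0837] [[0.997, -0.077, -0.027], [-0.076, -0.997, 0.033], [-0.03, -0.031, -0.999]] [ 0.9 -0.2 -1.2] 0.524
yaw -4.3 dw [126.5 -17.7  -3.7] turn -1.699 rows 15
[[0.85,0.05,-0.00],-0.113]
[[0.84,0.15,-0.00],-0.113]
[[0.82,0.24,-0.00],-0.113]
[[0.78,0.33,-0.00],-0.113]
[[0.74,0.42,-0.00],-0.113]
[[0.69,0.50,-0.00],-0.113]
[[0.63,0.58,-0.00],-0.113]
[[0.56,0.64,-0.00],-0.113]
[[0.48,0.70,-0.00],-0.113]
[[0.40,0.75,-0.00],-0.113]
[[0.31,0.79,-0.00],-0.113]
[[0.22,0.82,-0.00],-0.113]
[[0.13,0.84,-0.00],-0.113]
[[0.03,0.85,-0.00],-0.113]
[[-0.07,0.85,-0.00],-0.113]
```

Request:
{"op": "servo_tool", "data": {"deltas": [[[0.85,0,0],-0.12,3.5],[[0.85,0.1,0],-0.12,3.5],[[0.8,0.25,0],-0.12,3.5],[[0.8,0.3,0],-0.12,3.5],[[0.75,0.4,0],-0.12,3.5],[[0.7,0.5,0],-0.12,3.5],[[0.6,0.6,0],-0.12,3.5],[[0.55,0.65,0],-0.12,3.5],[[0.45,0.7,0],-0.12,3.5],[[0.4,0.75,0],-0.12,3.5],[[0.3,0.8,0],-0.12,3.5],[[0.2,0.8,0],-0.12,3.5]]}}

```text
clock: 26.67
position: [0.6076, 0.0831, 0.0729]
ee_rot: [0.759, 0.651, -0.005, -0.022]
ft_force: [-0.2, 0.4, -1.5]
grip_width: 0.527
```

```bash
python3 go.py 633 72 75 93 24
```

```text
26.67 [0.6076 0.0831 0.0729] [[0.153, 0.988, -0.036], [0.988, -0.152, 0.027], [0.021, -0.04, -0.999]] [-0.2  0.4 -1.5] 0.527
yaw 81.2 dw [ 25.4 -11.1   2.1] turn -0.206 rows 2
[[-0.35,1.34,-0.17],-0.103]
[[-0.49,1.29,-0.17],-0.103]
```

Request:
{"op": "servo_tool", "data": {"deltas": [[[-0.4,1.2,-0.2],-0.1,3.5],[[-0.4,1.2,0],-0.09,3.5],[[0,0,0],0,3.5]]}}

```text
clock: 26.92
position: [0.6311, 0.0725, 0.0704]
ee_rot: [0.688, 0.725, -0.005, -0.023]
ft_force: [-0.5, 0.2, -2.1]
grip_width: 0.527
```

```bash
python3 go.py 633 72 12 93 24; python3 -c "
from h import *
im,d=eyes.camera('side');bricks('side',im,d)
im,d=eyes.camera('top');bricks('top',im,d)
"
```

```text
26.92 [0.6311 0.0725 0.0704] [[-0.052, 0.998, -0.04], [0.998, 0.053, 0.025], [0.027, -0.039, -0.999]] [-0.5  0.2 -2.1] 0.527
yaw 93.0 dw [  1.9  -0.5 -58.4] turn -0.0 rows 3
[[-0.07,0.14,1.94],-0.000]
[[-0.07,0.14,1.94],-0.000]
[[-0.07,0.14,1.94],-0.000]
blue [322. 191.] 211 ctr [669.9  48.9] size [99.5 37.7] yaw 44.2 z98 172.0 zmed 91.9
blue [291. 195.] 400 ctr [620.9 110.8] size [129.3  34.2] yaw 80.6 z98 109.5 zmed 49.9
blue [337. 309.] 807 ctr [ 549.7 -237.9] size [90.2 46.1] yaw 8.9 z98 39.3 zmed 34.3
blue [496. 453.] 449 ctr [ 555.3 -704.1] size [ 13.  119.3] yaw 98.2 z98 178.8 zmed 175.4
blue [597. 232.] 485 ctr [ 559.  -724.6] size [ 13.  167.2] yaw 98.3 z98 179.1 zmed 174.5
blue [384. 256.] 762 ctr [ 552.3 -236. ] size [90.4 46.9] yaw 7.0 z98 38.7 zmed 34.2
```

Request:
{"op": "servo_tool", "data": {"deltas": [[[0,0.5,1],0,3.5],[[0,0.1,1.7],0,3.5],[[0,0,1.6],0,3.5],[[0,0,0.9],0,3.5],[[0,0,0.3],0,3.5],[[0,0,0],0,3.5]]}}

```text
clock: 27.52
position: [0.6316, 0.0779, 0.0107]
ee_rot: [0.694, 0.719, -0.005, -0.024]
ft_force: [0.0, -1.5, 4.8]
grip_width: 0.528
```

```bash
python3 go.py 634 72 11 93 24; python3 -c "
from h import *
im,d=eyes.camera('side'); cv2.imwrite('pics/u2.png',cv2.resize(im[130:250,230:370],None,fx=4,fy=4))
"
```

```text
27.52 [0.6316 0.0779 0.0107] [[-0.035, 0.999, -0.042], [0.999, 0.036, 0.026], [0.027, -0.041, -0.999]] [ 0.  -1.5  4.8] 0.528
yaw 92.0 dw [ 2.4 -5.9  0.3] turn -0.018 rows 1
[[-0.60,0.22,-0.06],-0.018]
```

View pics/u2.png

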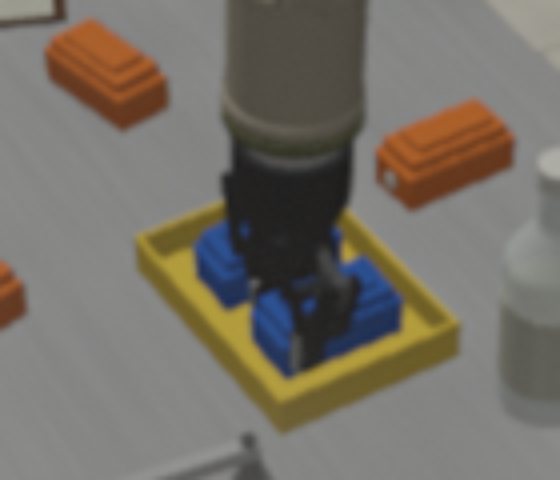

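Crop: both bricks are in the tub, the held one at (320,320) touching the floor. I'll release it.

Request:
{"op": "servo_tool", "data": {"deltas": [[[-0.5,0,0],0,3.5],[[0,0,0],0,5],[[0,0,0],0,5.8],[[0,0,0],0,5.8],[[0,0,-1.5],0,5.8],[[0,0,-3],0,5.8],[[0,0,-3],0,5.8],[[0,0,-3],0,5.8],[[0,0,-2],0,5.8]]}}

```text
clock: 28.32
position: [0.6349, 0.069, 0.139]
ee_rot: [0.695, 0.719, -0.007, -0.026]
ft_force: [0.9, 0.3, -0.1]
grip_width: 0.676
```

Request:
{"op": "servo_tool", "data": {"deltas": [[[0,-3,-1],0,5.8],[[0,-3,-1],0,5.8],[[0,-3,0],0,5.8],[[0,-3,0],0,5.8],[[0,-3,0],0,5.8],[[0,0,0],0,5.8],[[0,0,0],0,5.8],[[0,0,0],0,5.8]]}}

```text
clock: 28.98
position: [0.4838, 0.0632, 0.175]
ee_rot: [0.695, 0.718, 0.0, -0.022]
ft_force: [0.6, 0.4, -0.4]
grip_width: 0.68
```

```bash
python3 -c "
from h import *
st()
for n in('side','top'):
  im,d=eyes.camera(n);print(n);bricks(n,im,d); cv2.imwrite('pics/f%s.png'%n,im)
"
```

```text
28.98 [0.4838 0.0632 0.175 ] [[-0.032, 0.999, -0.032], [0.999, 0.033, 0.031], [0.032, -0.03, -0.999]] [ 0.6  0.4 -0.4] 0.68
side
blue [296. 192.] 621 ctr [656.  152.9] size [48.1 88.2] yaw 178.4 z98 54.3 zmed 39.7
blue [312. 210.] 636 ctr [658.9  69.5] size [90.1 44.5] yaw 1.4 z98 53.8 zmed 39.7
blue [337. 309.] 807 ctr [ 550.  -237.3] size [91.8 46.4] yaw 7.2 z98 39.4 zmed 34.4
blue [496. 453.] 450 ctr [ 554.6 -704.2] size [ 14.1 118.6] yaw 98.3 z98 178.9 zmed 175.4
top
blue [256. 215.] 407 ctr [661.6  70.3] size [90.8 42.5] yaw 4.9 z98 53.6 zmed 46.1
blue [219. 212.] 306 ctr [680.4 152.8] size [46.1 43. ] yaw 3.4 z98 54.5 zmed 47.8
blue [597. 232.] 479 ctr [ 559.  -724.2] size [ 13.3 167.8] yaw 98.2 z98 179.2 zmed 174.6
blue [384. 256.] 762 ctr [ 552.1 -235.8] size [90.7 46.9] yaw 7.1 z98 38.7 zmed 34.2
```

View pics/fside.png

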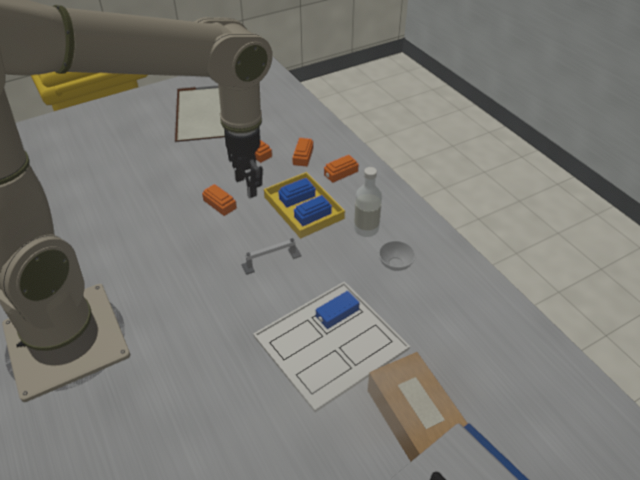

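View pics/ftop.png

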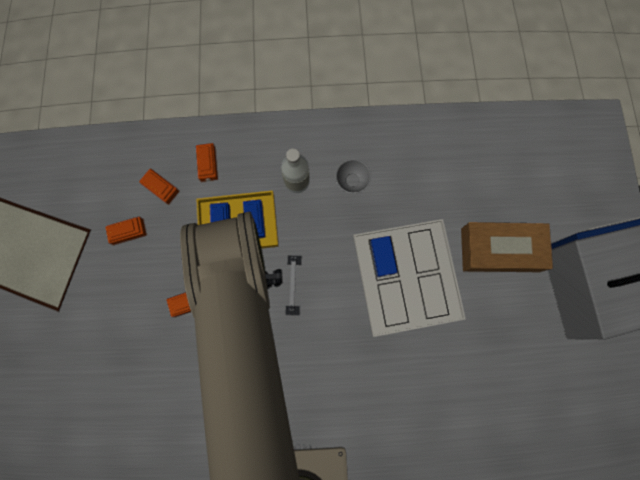

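Both views agree. Two swollen bricks lie side by side in the tub (side (296,192) and (312,210)) and the sound one is in its outline (top (384,256)). The bottle, bowl, glove box and orange bricks have not moved.

```bash
python3 -c "
from h import *
print(order.hand_in())"
```

```text
the job is handed in; nothing more can be done
None
```

I handed the job in at about 29 s on the robot's clock. I tried all three blue bricks present under the gauge.

- **Sound brick:** it slid end first under the bar along the counter. I drew it clear from the tray side and laid it in place2. It sits about 1 mm and 3 mm off the outline's centre and under 1° off its direction, so it lies within the outline.
- **Two swollen bricks:** the bar stopped both, and their tops measured about 50 mm against about 32 mm for the sound one. They lie side by side in the yellow tub.

**How I pushed them:** I held each brick near its rear end while sliding it, rather than pushing the end with closed fingers. The arm hovered up to about 3 mm for short parts of the approach before I lowered it. On the third brick it pressed down with about 20 N for a moment.

**Last checks:** in the final side and top pictures the bottle, bowl, glove box and orange look-alikes looked unmoved. I did not measure their positions again. The two cameras agreed to about 3 mm throughout. In the last top view the arm partly hid one tub brick, but the side view showed it fully.

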